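Put the ornaments back on the dusted sideboard

ROBOT

A 7-joint arm with a two-finger parallel gripper is mounted at the origin on the work surface. World frame = base frame: x ahead of the robot, y to its left, z up, the work surface at z = 0. Lengths are in m, angles in rad, forces in N, time in s.
With the tool pointing down it reaches from about 0.425 to 0.875 m from the base axis. Payload 9.9 kg.
Tool frame: the origin (TCP) lies at the very end of the fingers, on their centre line; the grasp point (between the pads) lies 19 mm behind it; x points along the fingers, z is the direction in which the jaws open and shut, and the axes are right-handed (so a half turn about x gives the same grasp; the last joint's range is limited). The gripper opens to 85 mm and grips with 20 to 120 N. Pads are 22 mm wide; open, the fingers measure 114 mm over their backs; the gripper's body (76 mm by 85 mm) begins 54 mm behind the grasp point. The pads swing forward as they close: fully open they stand 13 mm farther back than shut.
Start: joints at [-1.385, 0.576, 0.025, 1.437, -0.015, 1.129, -0.057], TCP at [0.18, 0.651, 0.231] pointing down, gripper open.
Joint ranges: [-2.76, 2.76], [-0.34, 2.15], [-1.52, 1.57], [0.19, 2.46], [-1.09, 4.23], [0.17, 1.99], [-2.82, 2.82]. Speed limits (rad/s): [2.22, 2.22, 3.01, 3.01, 3.14, 3.14, 3.14].

INTERFACE

Orientations are given as a unit quaternion [w, x, y, z].
In Python, from cell import sense, capture, camera_params, close_job gives the robot as it stands.
- The arm moves only by the tool arm_command, never from a script. Its argument "motion" is a list of rows, each an object of numbers: "dx", "dy", "dz": the shift along the tool's x, y, z normalised to -1 to 1, where 1 is 0.12 m; "wx", "wy", "wz": the turn, a rotation vector about the tool's x, y, z normalised to -1 to 1, where 1 is 360 degrees; "claw": the opening, from 0 (shut) to 1 (fully open). A call has exactly 10 rows; each row is the pose to reach, as a shift and turn from the pose commanded when the call began, along the tool's axes at that moment, turning the shorter way round; what a row does not reach only later rows make up. A row lasts 1/8 s, in which the tool goes at most 62.5 mm and 10.7 degrees, less where a joint would pass 70% of its speed; a pose out of reach is approached as far as the arm can. A call with a number of a shift or a turn outside -1 to 1 is refused whole. A call with a gripper value outside its range is refused whole. The fingers move at their own pace and stop on an object; the grip force is fixed at half the most. Time passes only in rows, so rows that repeat a pose let the fingers close, or fill a call up. It gives the time, the measured TCP pose, the force and the opening at its end, in the units of the state.
- sense(): the state, without advancing time (a new reading comes with each control period).
- capture(name): name is "side" or "top"; returns the picture (420x560x3 uint8, red, green, blue); there is no depth.
- camera_params(name): a dict with "fx", "fy", "cx", "cy" (pixels), "R" (3x3) and "t" (3): a world point X has camera coordinates R X + t. Camera axes: x right, y down, z forward; pixel columns grow to the right and rows downward; lengths in m; the calibration is good to about 2 mm. A picture is of the moment at which its call begins. camera_params takes no time and is no camera call.
- close_job(): hands the job in, once; it reports no verdict.
The state is a dict: "time": time; "joint_positions": joint angles; "dq": joint speeds; "joint_torque": joint torques, N m; "tcp_pos": TCP position; "tool_rot": TCP orientation; "wrist_force": force on the tool from outside, world axes, zero at the start; "wrist_torque": the same for the moment, N m; "finger_gap": opening from 0.0 (shut) to 1.0 (fully open).
Only numpy, scipy, OpenCV 4.12 (cv2) and the standard library are available. Lean on these libraries where they do the work, as an engineer would, in place of code of your own. Each camera call takes 0.05 s, during which the arm holds its last target.

TASK

The sideboard has been dusted; put the ornaments back round the lamp and the clock, setting each one down gently and upright, without knocking the lamp or the clock. Stand the vase in the middle of the slate coaster, the tall candlestick midway between the lamp and the clock, and the short candlestick midway between the clock and the vase, both in line with the things they stand between. Put the wooden egg stand about ten centimetres in front of the clock's dial, centred on it, seat the porcelain egg upright in the stand, and leave the photo frame and the dusting brush where they are.

Things in the scene. Friction and masses are not known exactly. Their poses are not given: they have to be found in the camera images.
- vase: loose white porcelain bud vase, 167 mm tall: foot 54 mm across, belly 68 mm across at 55 mm height, straight neck 30 mm across from 116 to 157 mm height, lip 33 mm across. Grip it by the neck, e.g. at 142 mm height. Origin: centre of the underside, z up the axis; about 0.3 kg
- tall_candlestick: loose brass candlestick without candle, the taller and broader of two of one pattern: 130 mm tall, round foot 72 mm across, thin stem, cylindrical cup 31 mm across over the top 32 mm. Grip it by the cup, e.g. at 114 mm height. Origin: centre of the underside, z up the axis; about 0.3 kg
- short_candlestick: loose brass candlestick without candle, the smaller of the two: 78 mm tall, round foot 56 mm across, thin stem, cylindrical cup 31 mm across over the top 32 mm. Grip it by the cup, e.g. at 62 mm height. Origin: centre of the underside, z up the axis; about 0.2 kg
- egg_stand: loose low round stand of dark turned wood, 52 mm across and 22 mm tall, straight outside wall, with a round recess 38 mm across and 4 mm deep in its top for the egg's foot (the recess floor is 18 mm above the underside). Origin: centre of the underside, z up the axis; about 0.07 kg
- egg: loose painted white porcelain egg with small flowers, 59 mm tall, 46 mm across at its widest at 27 mm height, blunt flat foot 24 mm across on which it stands upright. Origin: centre of the flat foot, z up the axis; about 0.09 kg
- lamp: fixed globe lamp: round stepped earth-coloured foot 104 mm across, above it a glowing round globe 104 mm across, 158 mm tall in all; stands on one side of the clock (either side), its centre 265 to 295 mm from the clock's centre along the clock's y axis and within 10 mm of level with it. Origin: centre of the underside, z up
- clock: fixed dark wooden block clock, 98 mm wide along its y axis, 44 mm deep along x, 72 mm tall; the white dial is on its front face, which looks along the clock's own +x axis (away from the robot) and lies 21 mm in front of its origin. Origin: centre of the underside, z up
- coaster: fixed round dark slate coaster, 100 mm across, 6 mm thick; lies on the other side of the clock from the lamp, at the same range of distances. Origin: centre of the underside, z up; its top is 6 mm above the origin
- photo_frame: bystander, loose: small wooden photo frame on a 90 x 45 mm base, 120 mm tall; beyond the clock, not to be moved. Origin: centre of the underside, z up
- dusting_brush: bystander, loose: wooden hand brush for dusting, 240 mm long and 35 mm high, standing on its dark bristles beyond the clock, not to be moved. Origin: at table level near the inner end of the bristle block, x from the handle towards the bristles, z up
Things that resemble listed ones, but are neither listed nor needed, are in the scene too. Leave any purple look-alike of the egg alone. Leave any purple or red look-alike of the tall_candlestick alone.

How it is judged:
By the outcome, as a careful person would: the job done as asked, in the order asked, and still so for the second after the job is handed in, with the robot touching nothing.
It also fails if it takes over 141 s, if anything falls off the work surface, if the arm or the gripper's body presses on something with over 40 N, if the wrist force passes 120 N, or if a joint passes its speed limit or range.

## Working session

There is one attempt and no reset: what is moved stays moved. The work goes in short steps, Python scripts to look and compute and a tool call to move; the robot and the scene stay as the last step left them, time stands still between calls to the robot, and variables do not carry over. Pictures are saved under pics/ and viewed, and the job is handed in when it is done.

Besides the shell and the picture viewer there is one more tool, called after "Call:" as name(argument=value, ...) on one line, values as JSON. arm_command: Moves the arm, as the interface text tells. Scaled input: -1 to 1 covers 0.12 m each way for a shift and 360 degrees each way for a turn. Its arguments: {"type":"object","properties":{"motion":{"type":"array"}},"required":["motion"]}

```bash
ls; mkdir -p pics; python3 - <<'E'
from cell import *
import cv2
for n in ("side","top"):
    im=capture(n); cv2.imwrite(f"pics/{n}0.png",im[:,:,::-1]); p=camera_params(n); print(n,p)
s=sense(); print(s)
E
```

```text
pics
side {'fx': 448.5959654330244, 'fy': 448.5959654330244, 'cx': 288.2950596193734, 'cy': 208.60785671881217, 'R': array([[-0.99887492, -0.04335071, -0.01922501],
       [-0.02091427,  0.7665455 , -0.64184935],
       [ 0.04256147, -0.64072514, -0.76658973]]), 't': array([0.52350694, 0.00621508, 1.24623037])}
top {'fx': 477.66774962986, 'fy': 477.66774962986, 'cx': 278.5754189554088, 'cy': 211.1953581254341, 'R': array([[-0.02319667, -0.99960955, -0.01557753],
       [-0.99689751,  0.02430041, -0.07486545],
       [ 0.07521476,  0.01379258, -0.99707197]]), 't': array([0.05797925, 0.54056109, 1.28323682])}
{'time': 0.1, 'joint_positions': array([-1.3847732 ,  0.57645067,  0.02482117,  1.43782986, -0.01503133,
        1.1289893 , -0.05652861]), 'dq': array([ 0.00071277, -0.00284394,  0.00136804, -0.00021985,  0.00143767,
        0.00165785, -0.0001128 ]), 'joint_torque': array([ 6.26120789e-03, -7.67315912e+01,  2.25824922e+00, -2.86606693e+01,
        1.59598107e-02,  8.62739078e-03,  1.18851480e-05]), 'tcp_pos': array([0.17978879, 0.65019404, 0.23052444]), 'tool_rot': array([ 0.56229224, -0.42853793,  0.56311806,  0.42787934]), 'wrist_force': array([-0.36787953,  0.30919834, -1.09453468]), 'wrist_torque': array([-0.01794997,  0.00943864,  0.03494961]), 'finger_gap': 0.9987867624288297}
```

View pics/side0.png

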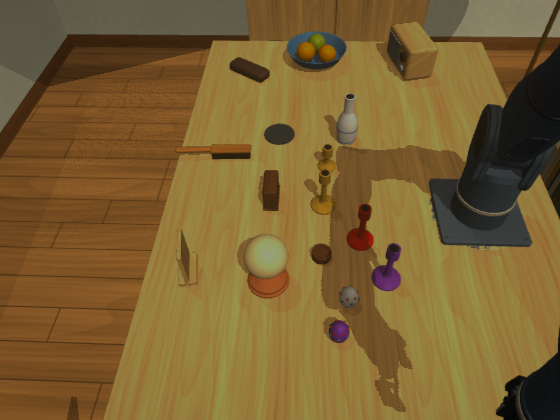

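View pics/top0.png

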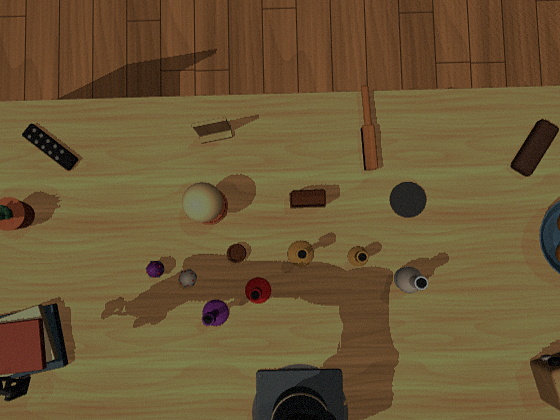

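Top view: lamp (205,203), clock (308,198), coaster (408,199), egg stand (236,253), egg (188,278), tall stick (300,253), short stick (358,257), vase (408,280). The decoys are the purple egg (155,269), the red stick (258,290) and the purple stick (215,313). I'll enlarge both views next.

```bash
python3 - <<'E'
import cv2
a=cv2.imread("pics/top0.png")[170:345,140:440]; b=cv2.imread("pics/side0.png")[80:350,160:420]
cv2.imwrite("pics/topz.png",cv2.resize(a,None,fx=2.66,fy=2.66,interpolation=cv2.INTER_CUBIC))
cv2.imwrite("pics/sidez.png",cv2.resize(b,None,fx=2.2,fy=2.2,interpolation=cv2.INTER_CUBIC))
E
```

```text
(no output)
```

View pics/topz.png

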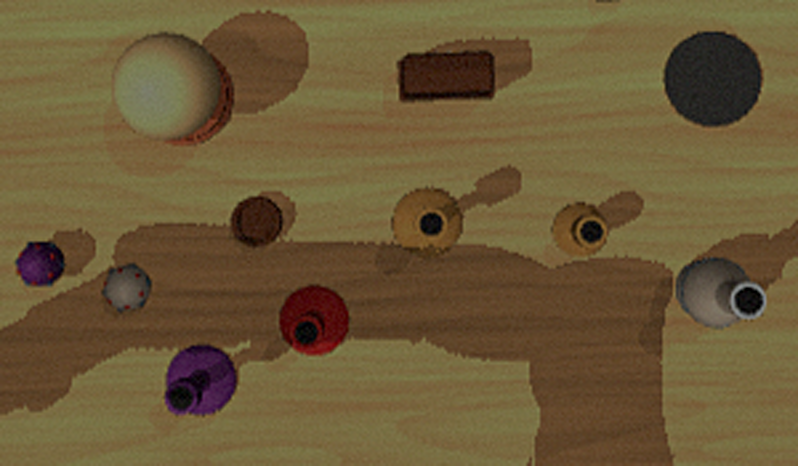

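View pics/sidez.png

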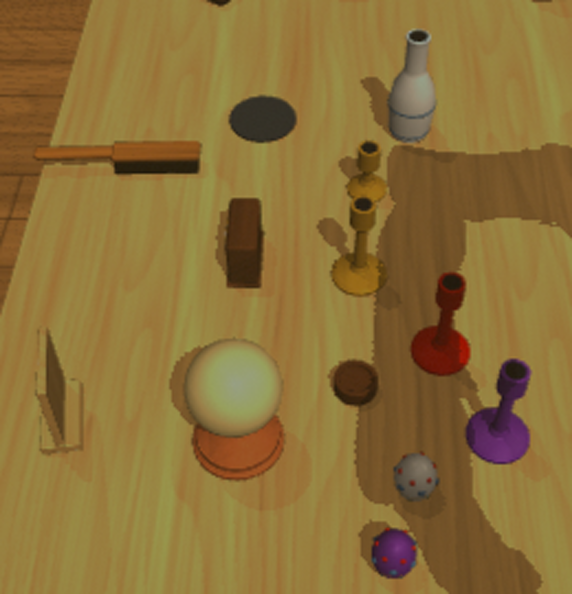

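```bash
cat > h.py <<'E'
import numpy as np, cv2
from cell import *
def cen(n):
    p=camera_params(n); return -p["R"].T@p["t"]
def cast(n,u,v,z):
    p=camera_params(n); d=p["R"].T@np.array([(u-p["cx"])/p["fx"],(v-p["cy"])/p["fy"],1]); c=-p["R"].T@p["t"]
    return (c+d*(z-c[2])/d[2])
def proj(n,X):
    p=camera_params(n); q=p["R"]@np.array(X,float)+p["t"]; return np.array([p["fx"]*q[0]/q[2]+p["cx"],p["fy"]*q[1]/q[2]+p["cy"]])
def blob(m,u,v):
    """component of mask nearest (u,v): centroid, area, contour"""
    n,l,s,c=cv2.connectedComponentsWithStats(m.astype(np.uint8))
    ok=[i for i in range(1,n) if s[i,4]>12]
    i=min(ok,key=lambda i:np.hypot(*(c[i]-(u,v))))
    cn=max(cv2.findContours((l==i).astype(np.uint8),cv2.RETR_EXTERNAL,cv2.CHAIN_APPROX_NONE)[0],key=len)
    return c[i],s[i,4],cn
E
python3 - <<'E'
from h import *
print(cen("top"),cen("side"))
for n,pts in dict(top=dict(coaster=(408,199),clock=(308,198),globe=(200,203),globeedge=(190,212),lampfoot=(224,213),stand=(236,253),shadow=(320,280),wood=(260,230),egg=(188,278),tfoot=(292,250),cup=(302,254),sfoot=(352,255),red=(263,288),vase=(403,279),vlip=(425,279)),side=dict(coaster=(280,134),clocktop=(271,177),clockr=(271,200),clockl=(265,190),stand=(321,250),standtop=(321,250),tfoot=(318,206),sfoot=(322,166),vase=(347,120),egg=(349,297),wood=(300,230),sh=(360,320))).items():
    im=cv2.imread(f"pics/{n}0.png"); hsv=cv2.cvtColor(cv2.GaussianBlur(im,(3,3),0),cv2.COLOR_BGR2HSV)
    for k,(u,v) in pts.items(): print(n,k,im[v,u,::-1],hsv[v,u])
E
```

```text
[0.44371059 0.02712162 1.32085198] [0.47000655 0.81642139 0.96940097]
top coaster [35 26 30] [15 28 37]
top clock [64 32 13] [ 10 182  63]
top globe [120 120  91] [ 32  64 124]
top globeedge [125 128  91] [ 32  73 126]
top lampfoot [77 32 17] [  9 186  70]
top stand [51 24 11] [ 10 185  55]
top shadow [97 71 45] [ 15 142  97]
top wood [124 114  69] [ 24 117 120]
top egg [103  93  82] [16 57 99]
top tfoot [120  85  43] [ 16 166 118]
top cup [19 19 15] [ 0 26 20]
top sfoot [114  77  35] [ 16 170 114]
top red [81  4  5] [  0 224  83]
top vase [102  91  78] [ 17  58 101]
top vlip [110 116 113] [70  9 89]
side coaster [52 49 38] [24 69 52]
side clocktop [83 49 19] [ 14 196  82]
side clockr [60 38 15] [ 16 186  59]
side clockl [74 45 17] [ 14 191  76]
side stand [79 46 20] [ 13 193  78]
side standtop [79 46 20] [ 13 193  78]
side tfoot [148 104  25] [ 19 213 147]
side sfoot [137  96  25] [ 19 212 136]
side vase [152 140 117] [ 20  57 151]
side egg [110  99  83] [ 18  65 110]
side wood [152 130  63] [ 22 148 153]
side sh [114  82  42] [ 17 164 115]
```

```bash
cat > m.py <<'E'
from h import *
im=cv2.imread("pics/top0.png"); b=cv2.GaussianBlur(im,(3,3),0); hsv=cv2.cvtColor(b,cv2.COLOR_BGR2HSV)
H,S,V=[hsv[...,i].astype(int) for i in range(3)]
def rep(nm,m,u,v,z):
    c,a,cn=blob(m,u,v); (x,y),r=cv2.minEnclosingCircle(cn); e=cv2.fitEllipse(cn)
    print(nm,"cent",c.round(1),"area",a,"mec",round(x,1),round(y,1),"r",round(r,1),"->",cast("top",*c,z).round(4),"ell",cast("top",*e[0],z).round(4),"dia",np.round(np.array(e[1])*(cen("top")[2]-z)/477.7*1000,0))
    return cn
rep("coaster",(V<60)&(S<110),408,199,.006)
cn=rep("clock",(V<85)&(S>150),308,198,.072); print(cv2.minAreaRect(cn))
rep("stand",(V<75)&(S>140),236,253,.022)
rep("globe",(S<100)&(V>60),203,203,.106)
rep("egg",(S<105),188,278,.027)
rep("tallcup",(V<60),302,254,.13)
rep("shortcup",(V<60),361,257,.078)
rep("vasehole",(V<60),421,283,.167)
rep("vaselip+",(S<95),410,280,.167)
for k,u,v in(("tall",300,253),("short",356,256)):
    rep(k+"foot",((S>150)&(V>75)&(H>12))|(V<50),u,v,.005)
E
python3 m.py; python3 - <<'E'
import cv2
a=cv2.imread("pics/top0.png")
t=[cv2.resize(a[v:v+60,u:u+100],None,fx=4,fy=4,interpolation=cv2.INTER_NEAREST) for u,v in((265,225),(330,230),(265,170),(370,250))]
import numpy as np
cv2.imwrite("pics/t4.png",np.vstack([np.hstack(t[:2]),np.hstack(t[2:])]))
E
```

```text
coaster cent [407.6 199.1] area 991 mec 407.5 199.1 r 18.0 -> [ 0.5677 -0.3108  0.006 ] ell [ 0.5677 -0.3107  0.006 ] dia [94. 97.]
clock cent [307.7 198. ] area 610 mec 307.5 199.0 r 18.8 -> [ 0.5708 -0.0329  0.072 ] ell [ 0.5707 -0.0334  0.072 ] dia [ 48. 111.]
((307.8509216308594, 197.82676696777344), (17.488849639892578, 36.262596130371094), 87.95458984375)
stand cent [236.2 253. ] area 300 mec 236.5 253.5 r 10.1 -> [0.4307 0.1626 0.022 ] ell [0.4307 0.1626 0.022 ] dia [49. 53.]
globe cent [196.6 204.3] area 634 mec 196.0 204.5 r 14.8 -> [0.5581 0.2534 0.106 ] ell [0.5581 0.2535 0.106 ] dia [67. 74.]
egg cent [187.4 277.8] area 219 mec 187.4 277.6 r 9.0 -> [0.3674 0.295  0.027 ] ell [0.3674 0.2946 0.027 ] dia [42. 46.]
tallcup cent [301.6 253.7] area 53 mec 301.6 253.8 r 4.0 -> [ 0.4264 -0.0112  0.13  ] ell [ 0.4265 -0.0112  0.13  ] dia [18. 19.]
shortcup cent [362.  256.7] area 47 mec 361.9 256.7 r 3.8 -> [ 0.4144 -0.1684  0.078 ] ell [ 0.4144 -0.1684  0.078 ] dia [17. 19.]
vasehole cent [421.  282.6] area 75 mec 421.0 282.6 r 4.8 -> [ 0.3518 -0.2926  0.167 ] ell [ 0.3518 -0.2926  0.167 ] dia [21. 22.]
vaselip+ cent [410.  279.9] area 670 mec 411.0 280.0 r 17.5 -> [ 0.3588 -0.2668  0.167 ] ell [ 0.3588 -0.2668  0.167 ] dia [58. 82.]
tallfoot cent [300.  253.7] area 502 mec 300.8 254.0 r 13.7 -> [ 0.4246 -0.0106  0.005 ] ell [ 0.4246 -0.0107  0.005 ] dia [66. 72.]
shortfoot cent [357.4 256. ] area 285 mec 357.9 255.6 r 10.2 -> [ 0.4147 -0.1675  0.005 ] ell [ 0.4149 -0.1681  0.005 ] dia [51. 54.]
```

View pics/t4.png

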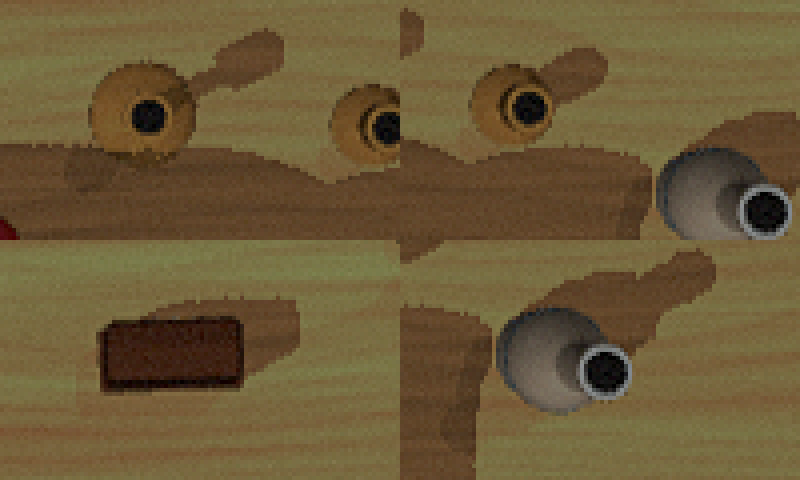

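```bash
cat > m2.py <<'E'
from h import *
from scipy.spatial.transform import Rotation as Ro
q=sense()["tool_rot"]; print(Ro.from_quat(np.r_[q[1:],q[0]]).as_matrix().round(3))
im=cv2.imread("pics/top0.png").astype(float)
g=im[...,1]
# clock edges (green channel, subpixel by half level)
def edge(prof,a,b,lo):
    p=prof[a:b+1] if b>a else prof[b:a+1][::-1]
    h=(p[0]+lo)/2; i=np.argmax(p<h); s=i-1+(p[i-1]-h)/(p[i-1]-p[i]); return a+s if b>a else a-s
def rows(cols): return g[:,cols].mean(1)
print("top edge left part",edge(rows(slice(294,304)),182,200,32),"right",edge(rows(slice(312,322)),180,200,32))
print("bottom L",edge(rows(slice(294,304)),215,200,25),"R",edge(rows(slice(312,322)),215,200,25))
print("left up",edge(g[191:197].mean(0),280,300,32),"left lo",edge(g[198:203].mean(0),280,300,32))
print("right up",edge(g[191:197].mean(0),336,318,32),"right lo",edge(g[198:203].mean(0),336,318,32))
print(rows(slice(294,304))[186:212].round())
# lamp globe circle candidates
u8=cv2.imread("pics/top0.png")
gg=cv2.GaussianBlur(cv2.cvtColor(u8,cv2.COLOR_BGR2GRAY),(0,0),1)
L=cv2.resize(gg[165:245,160:250],None,fx=4,fy=4,interpolation=cv2.INTER_CUBIC)
for sat in (0,):
    c=cv2.HoughCircles(L,cv2.HOUGH_GRADIENT,1,5,param1=60,param2=15,minRadius=72,maxRadius=96)
    for x in c[0][:4]: uv=(x[0]/4+160-.375,x[1]/4+165-.375); print(uv,x[2]/4,cast("top",*uv,.106))
v=cv2.GaussianBlur(cv2.cvtColor(cv2.imread("pics/side0.png"),cv2.COLOR_BGR2GRAY),(0,0),1)
L=cv2.resize(v[220:310,225:310],None,fx=4,fy=4,interpolation=cv2.INTER_CUBIC)
c=cv2.HoughCircles(L,cv2.HOUGH_GRADIENT,1,5,param1=60,param2=15,minRadius=76,maxRadius=100)
for x in c[0][:4]: uv=(x[0]/4+225-.375,x[1]/4+220-.375); print("side",uv,x[2]/4,cast("side",*uv,.106))
E
python3 m2.py
```

```text
[[-0.    -0.964  0.267]
 [-0.001  0.267  0.964]
 [-1.    -0.    -0.001]]
top edge left part 189.2495256166983 right 184.96039603960395
bottom L 207.45421686746988 R 206.8199152542373
left up 289.379781420765 left lo 289.32685512367493
right up 325.4491525423729 right lo 328.2857142857143
[106. 108. 102.  82.  29.  19.  29.  27.  27.  29.  31.  32.  33.  33.
  32.  32.  34.  36.  31.   8.  11.  43.  85.  98.  96.  95.]Traceback (most recent call last):
  File "m2.py", line 22, in <module>
    for x in c[0][:4]: uv=(x[0]/4+160-.375,x[1]/4+165-.375); print(uv,x[2]/4,cast("top",*uv,.106))
             ~^^^
TypeError: 'NoneType' object is not subscriptable
```

```bash
python3 - <<'E'
import cv2
a=cv2.imread("pics/top0.png");b=cv2.imread("pics/side0.png")
def z(im,u,v,w,h,f,n):
    o=cv2.convertScaleAbs(cv2.resize(im[v:v+h,u:u+w],None,fx=f,fy=f,interpolation=cv2.INTER_NEAREST),alpha=1.6)
    for i in range(0,w,10): cv2.putText(o,str(u+i),(i*f,10),0,.4,(255,255,255),1); o[:,i*f]=o[:,i*f]*.7
    for i in range(0,h,10): cv2.putText(o,str(v+i),(0,i*f+10),0,.4,(255,255,255),1); o[i*f]=o[i*f]*.7
    cv2.imwrite(n,o)
z(a,282,180,56,34,14,"pics/zc.png"); z(a,175,175,60,56,10,"pics/zl.png"); z(b,240,160,60,140,4,"pics/zs.png")
E
```

```text
(no output)
```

View pics/zc.png

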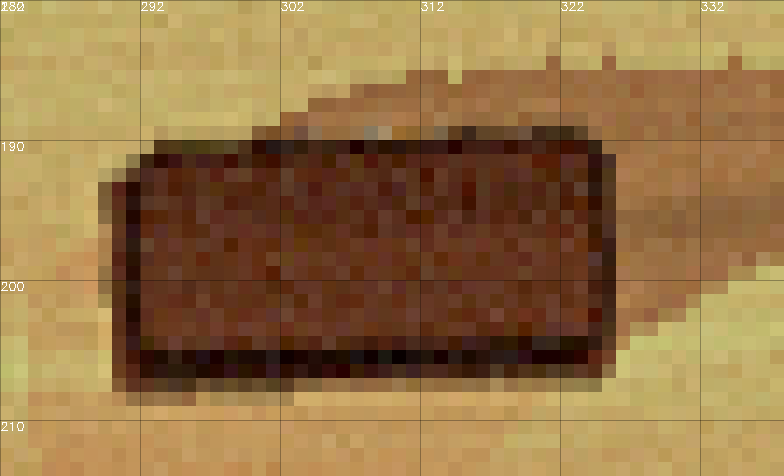

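View pics/zl.png

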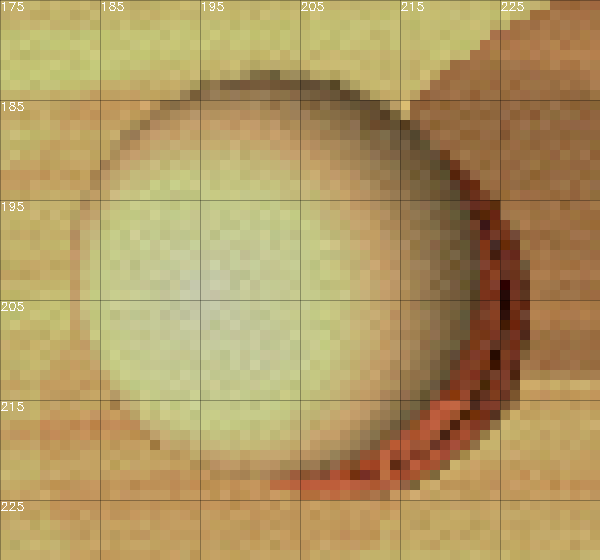

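View pics/zs.png

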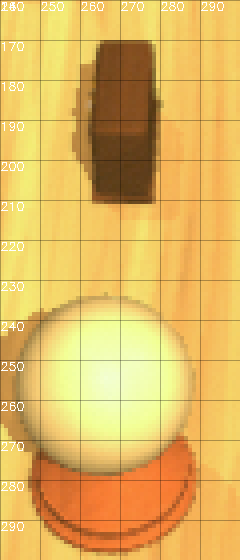

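```bash
cat > m3.py <<'E'
from h import *
print("clock",cast("top",306.9,197.2,.072))
for u,v in((289,189.6),(325.5,188.7),(289,205.3),(325.5,204.5)): print(cast("top",u,v,.072))
print("clock side",cast("side",267,181,.072), [cast("side",u,v,.072)[:2].round(4) for u,v in((263.5,169.7),(277.5,169.7),(261.8,192.5),(277.3,193))])
print("lamp",cast("top",202.1,201.9,.106),cast("side",266.1,255.5,.106))
# side checks
im=cv2.imread("pics/side0.png"); b=cv2.GaussianBlur(im,(3,3),0); hsv=cv2.cvtColor(b,cv2.COLOR_BGR2HSV)
H,S,V=[hsv[...,i].astype(int) for i in range(3)]
for k,m,u,v,z in(("coaster",(V<75)&(S<110),280,134,.006),("tall",V<55,325,173,.13),("short",V<55,328,149,.078),("vase",V<60,350,97,.167),("egg",S<95,349,297,.027)):
    try:
        c,a,cn=blob(m,u,v);print(k,c.round(1),a,cast("side",*c,z).round(4), "topproj->",)
    except Exception as e: print(k,e)
for k,X in dict(tall=(.4263,-.0111,.13),short=(.4146,-.1682,.078),vase=(.3518,-.2926,.167),egg=(.3674,.295,.027),coaster=(.5677,-.3108,.006),stand=(.4307,.1626,.022)).items(): print(k,proj("side",X).round(1))
E
python3 m3.py
```

```text
clock [ 0.57294442 -0.03081094  0.072     ]
[0.5941947  0.01566185 0.072     ]
[ 0.59416878 -0.08024671  0.072     ]
[0.55275892 0.01669113 0.072     ]
[ 0.55251366 -0.0789739   0.072     ]
clock side [ 0.58279173 -0.03113613  0.072     ] [array([ 0.5959, -0.0746]), array([ 0.5564, -0.0756]), array([0.5937, 0.0118]), array([0.5518, 0.0125])]
lamp [0.56399207 0.23918577 0.106     ] [0.56311007 0.2374011  0.106     ]
coaster [278.9 133.7] 444 [ 0.5679 -0.306   0.006 ] topproj->
tall [324.5 172.5] 20 [ 0.4274 -0.0106  0.13  ] topproj->
short [324.5 172.5] 20 [ 0.4248 -0.0618  0.078 ] topproj->
vase [349.8  96. ] 16 [ 0.3523 -0.2908  0.167 ] topproj->
egg [348.8 296.5] 266 [0.3686 0.2936 0.027 ] topproj->
tall [324.9 172.4]
short [327.7 146.6]
vase [350.   95.6]
egg [349.4 297. ]
coaster [279.  132.7]
stand [322.  250.9]
```

Call:
arm_command(motion=[{"dx": 0, "dy": -0.06, "dz": -0.07, "wx": -0.004, "wy": 0, "wz": 0, "claw": 1}, {"dx": 0, "dy": -0.12, "dz": -0.14, "wx": -0.009, "wy": 0, "wz": 0, "claw": 1}, {"dx": 0, "dy": -0.19, "dz": -0.21, "wx": -0.013, "wy": 0, "wz": 0, "claw": 1}, {"dx": 0, "dy": -0.25, "dz": -0.28, "wx": -0.017, "wy": 0, "wz": 0, "claw": 1}, {"dx": 0, "dy": -0.31, "dz": -0.35, "wx": -0.022, "wy": 0, "wz": 0, "claw": 1}, {"dx": 0, "dy": -0.37, "dz": -0.42, "wx": -0.026, "wy": 0, "wz": 0, "claw": 1}, {"dx": 0, "dy": -0.44, "dz": -0.48, "wx": -0.03, "wy": 0, "wz": 0, "claw": 1}, {"dx": 0, "dy": -0.5, "dz": -0.55, "wx": -0.035, "wy": 0, "wz": 0, "claw": 1}, {"dx": 0, "dy": -0.56, "dz": -0.62, "wx": -0.039, "wy": 0, "wz": 0, "claw": 1}, {"dx": 0, "dy": -0.62, "dz": -0.69, "wx": -0.043, "wy": 0, "wz": 0, "claw": 1}])

```text
time: 1.35
tcp_pos: [0.2299, 0.5503, 0.2313]
tool_rot: [-0.5, 0.5, -0.5, -0.5]
wrist_force: [-0.1, -0.4, 0.3]
finger_gap: 1.001
```

```bash
cat > st.py <<'E'
from h import *
from scipy.spatial.transform import Rotation as Ro
s=sense();q=s["tool_rot"];print(round(s["time"],2),s["tcp_pos"].round(4),"gap",round(s["finger_gap"],3),"F",s["wrist_force"].round(1));print(Ro.from_quat(np.r_[q[1:],q[0]]).as_matrix().round(3).tolist(),s["joint_positions"].round(2))
E
python3 st.py
```

```text
1.35 [0.2299 0.5503 0.2313] gap 1.001 F [-0.1 -0.4  0.3]
[[0.0, -1.0, -0.002], [0.0, -0.002, 1.0], [-1.0, -0.0, 0.0]] [-1.22  0.46 -0.04  1.65  0.02  1.03  0.3 ]
```

Call:
arm_command(motion=[{"dy": -0.08, "dz": -0.1, "claw": 1}, {"dy": -0.16, "dz": -0.2, "claw": 1}, {"dy": -0.24, "dz": -0.3, "claw": 1}, {"dy": -0.32, "dz": -0.4, "claw": 1}, {"dy": -0.4, "dz": -0.5, "claw": 1}, {"dy": -0.48, "dz": -0.6, "claw": 1}, {"dy": -0.56, "dz": -0.7, "claw": 1}, {"dy": -0.64, "dz": -0.8, "claw": 1}, {"dy": -0.72, "dz": -0.9, "claw": 1}, {"dy": -0.8, "dz": -1, "claw": 1}])

```text
invalid input at $.motion[0]: expected keys dx, dy, dz, wx, wy, wz, claw
```

Call:
arm_command(motion=[{"dy": -0.08, "dz": -0.1, "claw": 1}, {"dy": -0.16, "dz": -0.2, "claw": 1}, {"dy": -0.24, "dz": -0.3, "claw": 1}, {"dy": -0.32, "dz": -0.4, "claw": 1}, {"dy": -0.4, "dz": -0.5, "claw": 1}, {"dy": -0.48, "dz": -0.6, "claw": 1}, {"dy": -0.56, "dz": -0.7, "claw": 1}, {"dy": -0.64, "dz": -0.8, "claw": 1}, {"dy": -0.72, "dz": -0.9, "claw": 1}, {"dy": -0.8, "dz": -1, "claw": 1}])

```text
invalid input at $.motion[0]: expected keys dx, dy, dz, wx, wy, wz, claw
```

Call:
arm_command(motion=[{"dy": -0.05, "dz": -0.1, "claw": 1}, {"dy": -0.1, "dz": -0.2, "claw": 1}, {"dy": -0.15, "dz": -0.3, "claw": 1}, {"dy": -0.2, "dz": -0.4, "claw": 1}, {"dy": -0.25, "dz": -0.5, "claw": 1}, {"dy": -0.3, "dz": -0.6, "claw": 1}, {"dy": -0.35, "dz": -0.7, "claw": 1}, {"dy": -0.4, "dz": -0.8, "claw": 1}, {"dy": -0.45, "dz": -0.9, "claw": 1}, {"dy": -0.5, "dz": -1, "claw": 1}])

```text
invalid input at $.motion[0]: expected keys dx, dy, dz, wx, wy, wz, claw
```

Call:
arm_command(motion=[{"dz": -0.1, "claw": 1}, {"dz": -0.2, "claw": 1}, {"dz": -0.3, "claw": 1}, {"dz": -0.4, "claw": 1}, {"dz": -0.5, "claw": 1}, {"dz": -0.6, "claw": 1}, {"dz": -0.7, "claw": 1}, {"dz": -0.8, "claw": 1}, {"dz": -0.9, "claw": 1}, {"dz": -1, "claw": 1}])

```text
invalid input at $.motion[0]: expected keys dx, dy, dz, wx, wy, wz, claw
```

Call:
arm_command(motion=[{"dz": -0.1, "claw": 1}, {"dz": -0.2, "claw": 1}, {"dz": -0.3, "claw": 1}, {"dz": -0.4, "claw": 1}, {"dz": -0.5, "claw": 1}, {"dz": -0.6, "claw": 1}, {"dz": -0.7, "claw": 1}, {"dz": -0.8, "claw": 1}, {"dz": -0.9, "claw": 1}, {"dz": -1, "claw": 1}])

```text
invalid input at $.motion[0]: expected keys dx, dy, dz, wx, wy, wz, claw
```

Call:
arm_command(motion=[{"dy": 0.03, "dz": -0.1, "claw": 1}, {"dy": 0.06, "dz": -0.2, "claw": 1}, {"dy": 0.09, "dz": -0.3, "claw": 1}, {"dy": 0.12, "dz": -0.4, "claw": 1}, {"dy": 0.15, "dz": -0.5, "claw": 1}, {"dy": 0.18, "dz": -0.6, "claw": 1}, {"dy": 0.21, "dz": -0.7, "claw": 1}, {"dy": 0.24, "dz": -0.8, "claw": 1}, {"dy": 0.27, "dz": -0.9, "claw": 1}, {"dy": 0.3, "dz": -1, "claw": 1}])

```text
invalid input at $.motion[0]: expected keys dx, dy, dz, wx, wy, wz, claw
```

```bash
python3 st.py
```

```text
1.35 [0.2299 0.5503 0.2313] gap 1.001 F [-0.1 -0.4  0.3]
[[0.0, -1.0, -0.002], [0.0, -0.002, 1.0], [-1.0, -0.0, 0.0]] [-1.22  0.46 -0.04  1.65  0.02  1.03  0.3 ]
```

Call:
arm_command(motion=[{"dx": 0, "dy": -0.08, "dz": -0.1, "wx": 0, "wy": 0, "wz": 0, "claw": 1}, {"dx": 0, "dy": -0.16, "dz": -0.2, "wx": 0, "wy": 0, "wz": 0, "claw": 1}, {"dx": 0, "dy": -0.24, "dz": -0.3, "wx": 0, "wy": 0, "wz": 0, "claw": 1}, {"dx": 0, "dy": -0.32, "dz": -0.4, "wx": 0, "wy": 0, "wz": 0, "claw": 1}, {"dx": 0, "dy": -0.4, "dz": -0.5, "wx": 0, "wy": 0, "wz": 0, "claw": 1}, {"dx": 0, "dy": -0.48, "dz": -0.6, "wx": 0, "wy": 0, "wz": 0, "claw": 1}, {"dx": 0, "dy": -0.56, "dz": -0.7, "wx": 0, "wy": 0, "wz": 0, "claw": 1}, {"dx": 0, "dy": -0.64, "dz": -0.8, "wx": 0, "wy": 0, "wz": 0, "claw": 1}, {"dx": 0, "dy": -0.72, "dz": -0.9, "wx": 0, "wy": 0, "wz": 0, "claw": 1}, {"dx": 0, "dy": -0.8, "dz": -1, "wx": 0, "wy": 0, "wz": 0, "claw": 1}])

```text
time: 2.6
tcp_pos: [0.3262, 0.4302, 0.2313]
tool_rot: [0.5, -0.5, 0.5, 0.5]
wrist_force: [0.0, -0.8, -0.5]
finger_gap: 0.999
```

Call:
arm_command(motion=[{"dx": 0, "dy": -0.08, "dz": -0.1, "wx": 0, "wy": 0, "wz": 0, "claw": 1}, {"dx": 0, "dy": -0.16, "dz": -0.2, "wx": 0, "wy": 0, "wz": 0, "claw": 1}, {"dx": 0, "dy": -0.24, "dz": -0.3, "wx": 0, "wy": 0, "wz": 0, "claw": 1}, {"dx": 0, "dy": -0.32, "dz": -0.4, "wx": 0, "wy": 0, "wz": 0, "claw": 1}, {"dx": 0, "dy": -0.4, "dz": -0.5, "wx": 0, "wy": 0, "wz": 0, "claw": 1}, {"dx": 0, "dy": -0.48, "dz": -0.6, "wx": 0, "wy": 0, "wz": 0, "claw": 1}, {"dx": 0, "dy": -0.56, "dz": -0.7, "wx": 0, "wy": 0, "wz": 0, "claw": 1}, {"dx": 0, "dy": -0.64, "dz": -0.8, "wx": 0, "wy": 0, "wz": 0, "claw": 1}, {"dx": 0, "dy": -0.72, "dz": -0.9, "wx": 0, "wy": 0, "wz": 0, "claw": 1}, {"dx": 0, "dy": -0.8, "dz": -1, "wx": 0, "wy": 0, "wz": 0, "claw": 1}])

```text
time: 3.85
tcp_pos: [0.4223, 0.3102, 0.2313]
tool_rot: [0.5, -0.5, 0.5, 0.5]
wrist_force: [1.1, 0.4, -0.6]
finger_gap: 0.995
```

Call:
arm_command(motion=[{"dx": 0, "dy": -0.05, "dz": -0.1, "wx": 0, "wy": 0, "wz": 0, "claw": 1}, {"dx": 0, "dy": -0.1, "dz": -0.2, "wx": 0, "wy": 0, "wz": 0, "claw": 1}, {"dx": 0, "dy": -0.15, "dz": -0.3, "wx": 0, "wy": 0, "wz": 0, "claw": 1}, {"dx": 0, "dy": -0.2, "dz": -0.4, "wx": 0, "wy": 0, "wz": 0, "claw": 1}, {"dx": 0, "dy": -0.25, "dz": -0.5, "wx": 0, "wy": 0, "wz": 0, "claw": 1}, {"dx": 0, "dy": -0.3, "dz": -0.6, "wx": 0, "wy": 0, "wz": 0, "claw": 1}, {"dx": 0, "dy": -0.35, "dz": -0.7, "wx": 0, "wy": 0, "wz": 0, "claw": 1}, {"dx": 0, "dy": -0.4, "dz": -0.8, "wx": 0, "wy": 0, "wz": 0, "claw": 1}, {"dx": 0, "dy": -0.45, "dz": -0.9, "wx": 0, "wy": 0, "wz": 0, "claw": 1}, {"dx": 0, "dy": -0.5, "dz": -1, "wx": 0, "wy": 0, "wz": 0, "claw": 1}])

```text
time: 5.1
tcp_pos: [0.4821, 0.1903, 0.2313]
tool_rot: [0.5, -0.5, 0.5, 0.5]
wrist_force: [-0.4, 0.3, -1.0]
finger_gap: 0.998
```

Call:
arm_command(motion=[{"dx": 0, "dy": 0, "dz": -0.1, "wx": 0, "wy": 0, "wz": 0, "claw": 1}, {"dx": 0, "dy": 0, "dz": -0.2, "wx": 0, "wy": 0, "wz": 0, "claw": 1}, {"dx": 0, "dy": 0, "dz": -0.3, "wx": 0, "wy": 0, "wz": 0, "claw": 1}, {"dx": 0, "dy": 0, "dz": -0.4, "wx": 0, "wy": 0, "wz": 0, "claw": 1}, {"dx": 0, "dy": 0, "dz": -0.5, "wx": 0, "wy": 0, "wz": 0, "claw": 1}, {"dx": 0, "dy": 0, "dz": -0.6, "wx": 0, "wy": 0, "wz": 0, "claw": 1}, {"dx": 0, "dy": 0, "dz": -0.7, "wx": 0, "wy": 0, "wz": 0, "claw": 1}, {"dx": 0, "dy": 0, "dz": -0.8, "wx": 0, "wy": 0, "wz": 0, "claw": 1}, {"dx": 0, "dy": 0, "dz": -0.9, "wx": 0, "wy": 0, "wz": 0, "claw": 1}, {"dx": 0, "dy": 0, "dz": -1, "wx": 0, "wy": 0, "wz": 0, "claw": 1}])

```text
time: 6.35
tcp_pos: [0.4817, 0.0703, 0.2313]
tool_rot: [0.5, -0.5, 0.5, 0.5]
wrist_force: [1.4, -0.1, -0.6]
finger_gap: 1.002
```

Call:
arm_command(motion=[{"dx": 0, "dy": 0, "dz": -0.1, "wx": 0, "wy": 0, "wz": 0, "claw": 1}, {"dx": 0, "dy": 0, "dz": -0.2, "wx": 0, "wy": 0, "wz": 0, "claw": 1}, {"dx": 0, "dy": 0, "dz": -0.3, "wx": 0, "wy": 0, "wz": 0, "claw": 1}, {"dx": 0, "dy": 0, "dz": -0.4, "wx": 0, "wy": 0, "wz": 0, "claw": 1}, {"dx": 0, "dy": 0, "dz": -0.5, "wx": 0, "wy": 0, "wz": 0, "claw": 1}, {"dx": 0, "dy": 0, "dz": -0.6, "wx": 0, "wy": 0, "wz": 0, "claw": 1}, {"dx": 0, "dy": 0, "dz": -0.7, "wx": 0, "wy": 0, "wz": 0, "claw": 1}, {"dx": 0, "dy": 0, "dz": -0.8, "wx": 0, "wy": 0, "wz": 0, "claw": 1}, {"dx": 0, "dy": 0, "dz": -0.9, "wx": 0, "wy": 0, "wz": 0, "claw": 1}, {"dx": 0, "dy": 0, "dz": -1, "wx": 0, "wy": 0, "wz": 0, "claw": 1}])

```text
time: 7.6
tcp_pos: [0.4818, -0.0498, 0.2313]
tool_rot: [-0.5, 0.5, -0.5, -0.5]
wrist_force: [-0.3, -0.4, -0.1]
finger_gap: 0.997
```

Call:
arm_command(motion=[{"dx": 0, "dy": 0.03, "dz": -0.1, "wx": 0, "wy": 0, "wz": 0, "claw": 1}, {"dx": 0, "dy": 0.06, "dz": -0.2, "wx": 0, "wy": 0, "wz": 0, "claw": 1}, {"dx": 0, "dy": 0.09, "dz": -0.3, "wx": 0, "wy": 0, "wz": 0, "claw": 1}, {"dx": 0, "dy": 0.12, "dz": -0.4, "wx": 0, "wy": 0, "wz": 0, "claw": 1}, {"dx": 0, "dy": 0.15, "dz": -0.5, "wx": 0, "wy": 0, "wz": 0, "claw": 1}, {"dx": 0, "dy": 0.18, "dz": -0.6, "wx": 0, "wy": 0, "wz": 0, "claw": 1}, {"dx": 0, "dy": 0.21, "dz": -0.7, "wx": 0, "wy": 0, "wz": 0, "claw": 1}, {"dx": 0, "dy": 0.24, "dz": -0.8, "wx": 0, "wy": 0, "wz": 0, "claw": 1}, {"dx": 0, "dy": 0.27, "dz": -0.9, "wx": 0, "wy": 0, "wz": 0, "claw": 1}, {"dx": 0, "dy": 0.3, "dz": -1, "wx": 0, "wy": 0, "wz": 0, "claw": 1}])

```text
time: 8.85
tcp_pos: [0.4456, -0.1698, 0.2313]
tool_rot: [0.5, -0.5, 0.5, 0.5]
wrist_force: [0.1, -0.5, -0.1]
finger_gap: 1.003
```

```bash
python3 st.py
```

```text
8.85 [ 0.4456 -0.1698  0.2313] gap 1.003 F [ 0.1 -0.5 -0.1]
[[-0.0, -1.0, -0.0], [0.0, -0.0, 1.0], [-1.0, 0.0, 0.0]] [ 0.13  0.29  0.18  1.95 -0.06  0.91  1.91]
```

Call:
arm_command(motion=[{"dx": 0, "dy": 0.08, "dz": -0.1, "wx": 0, "wy": 0, "wz": 0, "claw": 1}, {"dx": 0, "dy": 0.16, "dz": -0.2, "wx": 0, "wy": 0, "wz": 0, "claw": 1}, {"dx": 0, "dy": 0.23, "dz": -0.3, "wx": 0, "wy": 0, "wz": 0, "claw": 1}, {"dx": 0, "dy": 0.31, "dz": -0.4, "wx": 0, "wy": 0, "wz": 0, "claw": 1}, {"dx": 0, "dy": 0.39, "dz": -0.5, "wx": 0, "wy": 0, "wz": 0, "claw": 1}, {"dx": 0, "dy": 0.47, "dz": -0.6, "wx": 0, "wy": 0, "wz": 0, "claw": 1}, {"dx": 0, "dy": 0.55, "dz": -0.7, "wx": 0, "wy": 0, "wz": 0, "claw": 1}, {"dx": 0, "dy": 0.62, "dz": -0.8, "wx": 0, "wy": 0, "wz": 0, "claw": 1}, {"dx": 0, "dy": 0.7, "dz": -0.9, "wx": 0, "wy": 0, "wz": 0, "claw": 1}, {"dx": 0, "dy": 0.78, "dz": -1, "wx": 0, "wy": 0, "wz": 0, "claw": 1}])

```text
time: 10.1
tcp_pos: [0.3516, -0.2898, 0.2313]
tool_rot: [-0.5, 0.5, -0.5, -0.5]
wrist_force: [-0.2, -0.3, -0.3]
finger_gap: 0.995
```

Call:
arm_command(motion=[{"dx": 0, "dy": 0, "dz": -0.02, "wx": 0, "wy": 0, "wz": 0, "claw": 1}, {"dx": 0.1, "dy": 0, "dz": -0.02, "wx": 0, "wy": 0, "wz": 0, "claw": 1}, {"dx": 0.2, "dy": 0, "dz": -0.02, "wx": 0, "wy": 0, "wz": 0, "claw": 1}, {"dx": 0.35, "dy": 0, "dz": -0.02, "wx": 0, "wy": 0, "wz": 0, "claw": 1}, {"dx": 0.5, "dy": 0, "dz": -0.02, "wx": 0, "wy": 0, "wz": 0, "claw": 1}, {"dx": 0.65, "dy": 0, "dz": -0.02, "wx": 0, "wy": 0, "wz": 0, "claw": 1}, {"dx": 0.75, "dy": 0, "dz": -0.02, "wx": 0, "wy": 0, "wz": 0, "claw": 1}, {"dx": 0.85, "dy": 0, "dz": -0.02, "wx": 0, "wy": 0, "wz": 0, "claw": 1}, {"dx": 0.92, "dy": 0, "dz": -0.02, "wx": 0, "wy": 0, "wz": 0, "claw": 1}, {"dx": 0.94, "dy": 0, "dz": -0.02, "wx": 0, "wy": 0, "wz": 0, "claw": 1}])

```text
time: 11.35
tcp_pos: [0.3521, -0.2913, 0.1181]
tool_rot: [0.5, -0.5, 0.5, 0.5]
wrist_force: [-1.1, -0.0, 1.4]
finger_gap: 1.002
```

```bash
python3 st.py; python3 - <<'E'
from h import *
a=capture("top")[:,:,::-1];b=capture("side")[:,:,::-1]
a=cv2.resize(a[220:340,340:480],None,fx=2.8,fy=2.8);b=cv2.resize(b[60:180,290:430],None,fx=2.8,fy=2.8)
cv2.imwrite("pics/g1.png",cv2.convertScaleAbs(np.hstack([a,b]),alpha=1.5))
E
```

```text
11.35 [ 0.3521 -0.2913  0.1181] gap 1.002 F [-1.1 -0.   1.4]
[[-0.0, -1.0, -0.0], [0.0, -0.0, 1.0], [-1.0, 0.0, 0.0]] [ 0.45  0.42  0.2   2.14 -0.14  0.59  2.32]
```

View pics/g1.png

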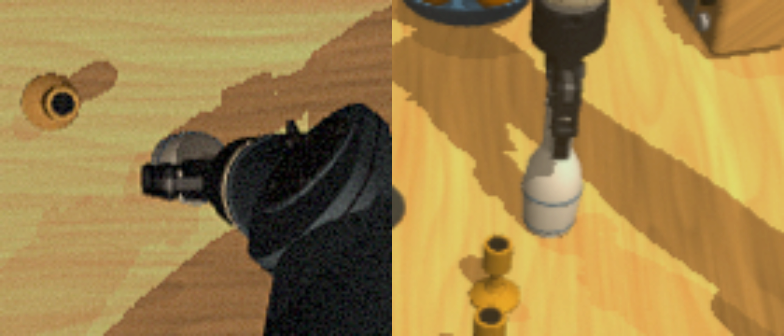

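The jaws straddle the vase neck in both views, so I'll close them.

Call:
arm_command(motion=[{"dx": 0, "dy": 0, "dz": 0, "wx": 0, "wy": 0, "wz": 0, "claw": 0.7}, {"dx": 0, "dy": 0, "dz": 0, "wx": 0, "wy": 0, "wz": 0, "claw": 0.5}, {"dx": 0, "dy": 0, "dz": 0, "wx": 0, "wy": 0, "wz": 0, "claw": 0.4}, {"dx": 0, "dy": 0, "dz": 0, "wx": 0, "wy": 0, "wz": 0, "claw": 0.3}, {"dx": 0, "dy": 0, "dz": 0, "wx": 0, "wy": 0, "wz": 0, "claw": 0.2}, {"dx": 0, "dy": 0, "dz": 0, "wx": 0, "wy": 0, "wz": 0, "claw": 0}, {"dx": 0, "dy": 0, "dz": 0, "wx": 0, "wy": 0, "wz": 0, "claw": 0}, {"dx": 0, "dy": 0, "dz": 0, "wx": 0, "wy": 0, "wz": 0, "claw": 0}, {"dx": 0, "dy": 0, "dz": 0, "wx": 0, "wy": 0, "wz": 0, "claw": 0}, {"dx": 0, "dy": 0, "dz": 0, "wx": 0, "wy": 0, "wz": 0, "claw": 0}])

```text
time: 12.7
tcp_pos: [0.3525, -0.2919, 0.1188]
tool_rot: [-0.5, 0.5, -0.5, -0.5]
wrist_force: [-0.6, -2.5, 4.5]
finger_gap: 0.339
```

Call:
arm_command(motion=[{"dx": -0.02, "dy": 0, "dz": 0, "wx": 0, "wy": 0, "wz": 0, "claw": 0}, {"dx": -0.05, "dy": 0, "dz": 0, "wx": 0, "wy": 0, "wz": 0, "claw": 0}, {"dx": -0.1, "dy": 0, "dz": 0, "wx": 0, "wy": 0, "wz": 0, "claw": 0}, {"dx": -0.15, "dy": 0, "dz": 0, "wx": 0, "wy": 0, "wz": 0, "claw": 0}, {"dx": -0.2, "dy": 0, "dz": 0, "wx": 0, "wy": 0, "wz": 0, "claw": 0}, {"dx": -0.25, "dy": 0, "dz": 0, "wx": 0, "wy": 0, "wz": 0, "claw": 0}, {"dx": -0.3, "dy": 0, "dz": 0, "wx": 0, "wy": 0, "wz": 0, "claw": 0}, {"dx": -0.35, "dy": 0, "dz": 0, "wx": 0, "wy": 0, "wz": 0, "claw": 0}, {"dx": -0.38, "dy": 0, "dz": 0, "wx": 0, "wy": 0, "wz": 0, "claw": 0}, {"dx": -0.4, "dy": 0, "dz": 0, "wx": 0, "wy": 0, "wz": 0, "claw": 0}])

```text
time: 13.95
tcp_pos: [0.3523, -0.2914, 0.1667]
tool_rot: [-0.5, 0.5, -0.5, -0.5]
wrist_force: [0.6, -0.5, -4.0]
finger_gap: 0.34
```

```bash
python3 st.py; python3 - <<'E'
from h import *
b=capture("side")[:,:,::-1]
b=cv2.resize(b[40:180,270:430],None,fx=4,fy=4)
cv2.imwrite("pics/g2.png",cv2.convertScaleAbs(b,alpha=1.5))
E
```

```text
13.95 [ 0.3523 -0.2914  0.1667] gap 0.34 F [ 0.6 -0.5 -4. ]
[[0.0, -1.0, -0.0], [-0.0, -0.0, 1.0], [-1.0, -0.0, -0.0]] [ 0.42  0.35  0.22  2.08 -0.11  0.72  2.29]
```

View pics/g2.png

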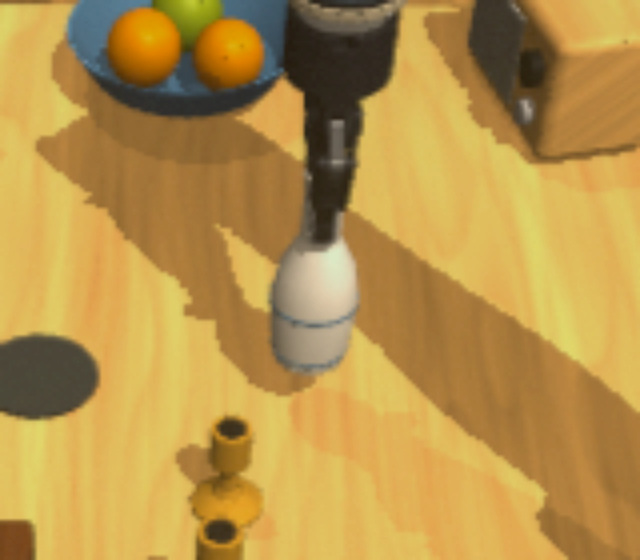

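Call:
arm_command(motion=[{"dx": 0, "dy": -0.05, "dz": -0.01, "wx": 0, "wy": 0, "wz": 0, "claw": 0}, {"dx": 0, "dy": -0.14, "dz": -0.02, "wx": 0, "wy": 0, "wz": 0, "claw": 0}, {"dx": 0, "dy": -0.25, "dz": -0.03, "wx": 0, "wy": 0, "wz": 0, "claw": 0}, {"dx": 0, "dy": -0.36, "dz": -0.04, "wx": 0, "wy": 0, "wz": 0, "claw": 0}, {"dx": 0, "dy": -0.47, "dz": -0.05, "wx": 0, "wy": 0, "wz": 0, "claw": 0}, {"dx": 0, "dy": -0.58, "dz": -0.06, "wx": 0, "wy": 0, "wz": 0, "claw": 0}, {"dx": 0, "dy": -0.69, "dz": -0.07, "wx": 0, "wy": 0, "wz": 0, "claw": 0}, {"dx": 0, "dy": -0.8, "dz": -0.08, "wx": 0, "wy": 0, "wz": 0, "claw": 0}, {"dx": 0, "dy": -0.9, "dz": -0.09, "wx": 0, "wy": 0, "wz": 0, "claw": 0}, {"dx": 0, "dy": -1.0, "dz": -0.1, "wx": 0, "wy": 0, "wz": 0, "claw": 0}])

```text
time: 15.25
tcp_pos: [0.473, -0.3035, 0.1665]
tool_rot: [0.5, -0.5, 0.5, 0.5]
wrist_force: [-0.5, -0.2, -3.5]
finger_gap: 0.338
```

Call:
arm_command(motion=[{"dx": 0, "dy": -0.1, "dz": -0.01, "wx": 0, "wy": 0, "wz": 0, "claw": 0}, {"dx": 0, "dy": -0.2, "dz": -0.02, "wx": 0, "wy": 0, "wz": 0, "claw": 0}, {"dx": 0, "dy": -0.3, "dz": -0.03, "wx": 0, "wy": 0, "wz": 0, "claw": 0}, {"dx": 0, "dy": -0.4, "dz": -0.04, "wx": 0, "wy": 0, "wz": 0, "claw": 0}, {"dx": 0, "dy": -0.5, "dz": -0.05, "wx": 0, "wy": 0, "wz": 0, "claw": 0}, {"dx": 0, "dy": -0.6, "dz": -0.05, "wx": 0, "wy": 0, "wz": 0, "claw": 0}, {"dx": 0, "dy": -0.7, "dz": -0.05, "wx": 0, "wy": 0, "wz": 0, "claw": 0}, {"dx": 0, "dy": -0.76, "dz": -0.05, "wx": 0, "wy": 0, "wz": 0, "claw": 0}, {"dx": 0, "dy": -0.79, "dz": -0.05, "wx": 0, "wy": 0, "wz": 0, "claw": 0}, {"dx": 0, "dy": -0.8, "dz": -0.05, "wx": 0, "wy": 0, "wz": 0, "claw": 0}])

```text
time: 16.5
tcp_pos: [0.5682, -0.3094, 0.1665]
tool_rot: [0.5, -0.5, 0.5, 0.5]
wrist_force: [0.2, -0.1, -3.4]
finger_gap: 0.335
```

Call:
arm_command(motion=[{"dx": 0.04, "dy": 0, "dz": 0, "wx": 0, "wy": 0, "wz": 0, "claw": 0}, {"dx": 0.09, "dy": 0, "dz": 0, "wx": 0, "wy": 0, "wz": 0, "claw": 0}, {"dx": 0.14, "dy": 0, "dz": 0, "wx": 0, "wy": 0, "wz": 0, "claw": 0}, {"dx": 0.19, "dy": 0, "dz": 0, "wx": 0, "wy": 0, "wz": 0, "claw": 0}, {"dx": 0.23, "dy": 0, "dz": 0, "wx": 0, "wy": 0, "wz": 0, "claw": 0}, {"dx": 0.27, "dy": 0, "dz": 0, "wx": 0, "wy": 0, "wz": 0, "claw": 0}, {"dx": 0.3, "dy": 0, "dz": 0, "wx": 0, "wy": 0, "wz": 0, "claw": 0}, {"dx": 0.32, "dy": 0, "dz": 0, "wx": 0, "wy": 0, "wz": 0, "claw": 0}, {"dx": 0.33, "dy": 0, "dz": 0, "wx": 0, "wy": 0, "wz": 0, "claw": 0}, {"dx": 0.335, "dy": 0, "dz": 0, "wx": 0, "wy": 0, "wz": 0, "claw": 0}])

```text
time: 17.75
tcp_pos: [0.5684, -0.3094, 0.1264]
tool_rot: [-0.5, 0.5, -0.5, -0.5]
wrist_force: [0.7, -0.3, -2.3]
finger_gap: 0.335
```

```bash
python3 st.py; python3 - <<'E'
from h import *
b=capture("side")[:,:,::-1]
b=cv2.resize(b[60:180,220:360],None,fx=4,fy=4)
a=capture("top")[:,:,::-1]; a=cv2.resize(a[160:280,350:490],None,fx=4,fy=4)
cv2.imwrite("pics/g3.png",cv2.resize(cv2.convertScaleAbs(np.hstack([a,b]),alpha=1.5),None,fx=.7,fy=.7))
E
```

```text
17.75 [ 0.5684 -0.3094  0.1264] gap 0.335 F [ 0.7 -0.3 -2.3]
[[0.0, -1.0, -0.0], [-0.0, -0.0, 1.0], [-1.0, -0.0, -0.0]] [ 0.31  0.64  0.2   1.65 -0.15  0.87  2.14]
```

View pics/g3.png

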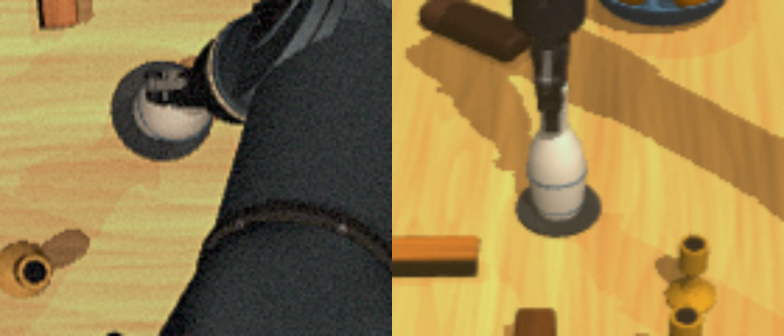

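Vase centred over the coaster and about 2 mm above it. I'll creep down while watching the force.

Call:
arm_command(motion=[{"dx": 0.003, "dy": 0, "dz": 0, "wx": 0, "wy": 0, "wz": 0, "claw": 0}, {"dx": 0.006, "dy": 0, "dz": 0, "wx": 0, "wy": 0, "wz": 0, "claw": 0}, {"dx": 0.009, "dy": 0, "dz": 0, "wx": 0, "wy": 0, "wz": 0, "claw": 0}, {"dx": 0.012, "dy": 0, "dz": 0, "wx": 0, "wy": 0, "wz": 0, "claw": 0}, {"dx": 0.014, "dy": 0, "dz": 0, "wx": 0, "wy": 0, "wz": 0, "claw": 0}, {"dx": 0.016, "dy": 0, "dz": 0, "wx": 0, "wy": 0, "wz": 0, "claw": 0}, {"dx": 0.018, "dy": 0, "dz": 0, "wx": 0, "wy": 0, "wz": 0, "claw": 0}, {"dx": 0.02, "dy": 0, "dz": 0, "wx": 0, "wy": 0, "wz": 0, "claw": 0}, {"dx": 0.02, "dy": 0, "dz": 0, "wx": 0, "wy": 0, "wz": 0, "claw": 0}, {"dx": 0.02, "dy": 0, "dz": 0, "wx": 0, "wy": 0, "wz": 0, "claw": 0}])

```text
time: 19.1
tcp_pos: [0.5685, -0.3095, 0.1248]
tool_rot: [-0.5, 0.5, -0.5, -0.5]
wrist_force: [-2.2, 1.1, 7.1]
finger_gap: 0.34
```

Call:
arm_command(motion=[{"dx": 0, "dy": 0, "dz": 0, "wx": 0, "wy": 0, "wz": 0, "claw": 0.4}, {"dx": 0, "dy": 0, "dz": 0, "wx": 0, "wy": 0, "wz": 0, "claw": 0.5}, {"dx": 0, "dy": 0, "dz": 0, "wx": 0, "wy": 0, "wz": 0, "claw": 0.6}, {"dx": 0, "dy": 0, "dz": 0, "wx": 0, "wy": 0, "wz": 0, "claw": 0.7}, {"dx": 0, "dy": 0, "dz": 0, "wx": 0, "wy": 0, "wz": 0, "claw": 0.8}, {"dx": -0.05, "dy": 0, "dz": 0, "wx": 0, "wy": 0, "wz": 0, "claw": 0.8}, {"dx": -0.15, "dy": 0, "dz": 0, "wx": 0, "wy": 0, "wz": 0, "claw": 0.8}, {"dx": -0.3, "dy": 0, "dz": 0, "wx": 0, "wy": 0, "wz": 0, "claw": 0.8}, {"dx": -0.5, "dy": 0, "dz": 0, "wx": 0, "wy": 0, "wz": 0, "claw": 0.8}, {"dx": -0.7, "dy": 0, "dz": 0, "wx": 0, "wy": 0, "wz": 0, "claw": 0.8}])

```text
time: 20.35
tcp_pos: [0.5683, -0.3094, 0.2097]
tool_rot: [-0.5, 0.5, -0.5, -0.5]
wrist_force: [-0.0, -0.3, 0.2]
finger_gap: 0.799
```

Call:
arm_command(motion=[{"dx": -0.05, "dy": 0, "dz": 0.05, "wx": 0, "wy": 0, "wz": 0, "claw": 0.8}, {"dx": -0.1, "dy": 0.05, "dz": 0.15, "wx": 0, "wy": 0, "wz": 0, "claw": 0.8}, {"dx": -0.1, "dy": 0.1, "dz": 0.25, "wx": 0, "wy": 0, "wz": 0, "claw": 0.8}, {"dx": -0.1, "dy": 0.15, "dz": 0.35, "wx": 0, "wy": 0, "wz": 0, "claw": 0.8}, {"dx": -0.1, "dy": 0.2, "dz": 0.45, "wx": 0, "wy": 0, "wz": 0, "claw": 0.8}, {"dx": -0.1, "dy": 0.24, "dz": 0.56, "wx": 0, "wy": 0, "wz": 0, "claw": 0.8}, {"dx": -0.1, "dy": 0.28, "dz": 0.67, "wx": 0, "wy": 0, "wz": 0, "claw": 0.8}, {"dx": -0.1, "dy": 0.32, "dz": 0.78, "wx": 0, "wy": 0, "wz": 0, "claw": 0.8}, {"dx": -0.1, "dy": 0.36, "dz": 0.89, "wx": 0, "wy": 0, "wz": 0, "claw": 0.8}, {"dx": -0.1, "dy": 0.4, "dz": 1.0, "wx": 0, "wy": 0, "wz": 0, "claw": 0.8}])

```text
time: 21.6
tcp_pos: [0.5199, -0.1885, 0.2199]
tool_rot: [-0.5, 0.5, -0.5, -0.5]
wrist_force: [-0.3, 0.1, -0.5]
finger_gap: 0.801
```

Call:
arm_command(motion=[{"dx": 0, "dy": 0.04, "dz": 0.1, "wx": 0, "wy": 0, "wz": 0, "claw": 0.8}, {"dx": 0, "dy": 0.08, "dz": 0.2, "wx": 0, "wy": 0, "wz": 0, "claw": 0.8}, {"dx": 0, "dy": 0.12, "dz": 0.3, "wx": 0, "wy": 0, "wz": 0, "claw": 0.8}, {"dx": 0, "dy": 0.16, "dz": 0.4, "wx": 0, "wy": 0, "wz": 0, "claw": 0.8}, {"dx": 0, "dy": 0.2, "dz": 0.5, "wx": 0, "wy": 0, "wz": 0, "claw": 0.8}, {"dx": 0, "dy": 0.24, "dz": 0.6, "wx": 0, "wy": 0, "wz": 0, "claw": 0.8}, {"dx": 0, "dy": 0.28, "dz": 0.7, "wx": 0, "wy": 0, "wz": 0, "claw": 0.8}, {"dx": 0, "dy": 0.32, "dz": 0.8, "wx": 0, "wy": 0, "wz": 0, "claw": 0.8}, {"dx": 0, "dy": 0.36, "dz": 0.9, "wx": 0, "wy": 0, "wz": 0, "claw": 0.8}, {"dx": 0, "dy": 0.4, "dz": 1.0, "wx": 0, "wy": 0, "wz": 0, "claw": 0.8}])

```text
time: 22.85
tcp_pos: [0.4719, -0.0686, 0.2199]
tool_rot: [-0.5, 0.5, -0.5, -0.5]
wrist_force: [-0.1, 0.1, -0.0]
finger_gap: 0.801
```

Call:
arm_command(motion=[{"dx": 0, "dy": 0.05, "dz": 0.07, "wx": 0, "wy": 0, "wz": 0, "claw": 0.8}, {"dx": 0, "dy": 0.1, "dz": 0.14, "wx": 0, "wy": 0, "wz": 0, "claw": 0.8}, {"dx": 0, "dy": 0.15, "dz": 0.2, "wx": 0, "wy": 0, "wz": 0, "claw": 0.8}, {"dx": 0, "dy": 0.2, "dz": 0.26, "wx": 0, "wy": 0, "wz": 0, "claw": 0.8}, {"dx": 0, "dy": 0.25, "dz": 0.32, "wx": 0, "wy": 0, "wz": 0, "claw": 0.8}, {"dx": 0, "dy": 0.3, "dz": 0.38, "wx": 0, "wy": 0, "wz": 0, "claw": 0.8}, {"dx": 0, "dy": 0.34, "dz": 0.43, "wx": 0, "wy": 0, "wz": 0, "claw": 0.8}, {"dx": 0, "dy": 0.37, "dz": 0.47, "wx": 0, "wy": 0, "wz": 0, "claw": 0.8}, {"dx": 0, "dy": 0.38, "dz": 0.487, "wx": 0, "wy": 0, "wz": 0, "claw": 0.8}, {"dx": 0, "dy": 0.38, "dz": 0.487, "wx": 0, "wy": 0, "wz": 0, "claw": 0.8}])

```text
time: 24.1
tcp_pos: [0.4266, -0.0109, 0.2199]
tool_rot: [-0.5, 0.5, -0.5, -0.5]
wrist_force: [-0.0, -0.8, 0.4]
finger_gap: 0.799
```

```bash
python3 st.py; python3 - <<'E'
from h import *
b=capture("side")[:,:,::-1];a=capture("top")[:,:,::-1]
cv2.imwrite("pics/a4.png",a);cv2.imwrite("pics/b4.png",b)
b=b[60:280,220:420]
a=a[160:380,270:470]
cv2.imwrite("pics/g4.png",cv2.resize(cv2.convertScaleAbs(np.hstack([a,b]),alpha=1.5),None,fx=2,fy=2))
E
```

```text
24.1 [ 0.4266 -0.0109  0.2199] gap 0.799 F [-0.  -0.8  0.4]
[[0.0, -1.0, -0.001], [-0.0, -0.001, 1.0], [-1.0, -0.0, -0.0]] [-0.23  0.23  0.18  2.07 -0.05  0.85  1.55]
```

View pics/g4.png

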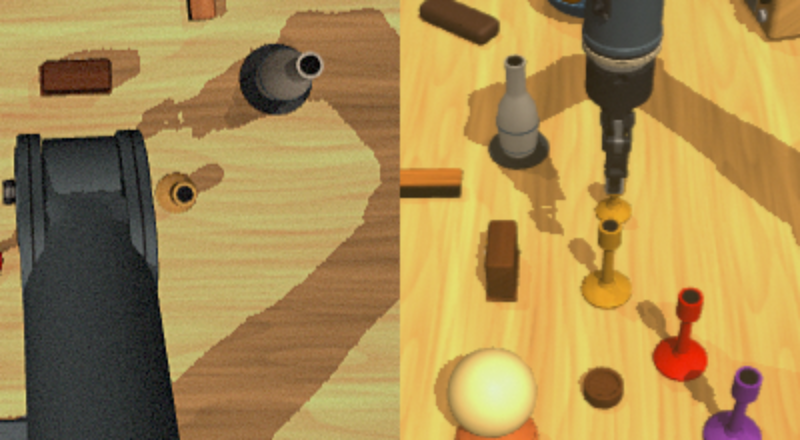

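Vase stands upright on the coaster. Now down onto the tall stick.

Call:
arm_command(motion=[{"dx": 0.1, "dy": 0, "dz": 0, "wx": 0, "wy": 0, "wz": 0, "claw": 0.8}, {"dx": 0.2, "dy": 0, "dz": 0, "wx": 0, "wy": 0, "wz": 0, "claw": 0.8}, {"dx": 0.3, "dy": 0, "dz": 0, "wx": 0, "wy": 0, "wz": 0, "claw": 0.8}, {"dx": 0.4, "dy": 0, "dz": 0, "wx": 0, "wy": 0, "wz": 0, "claw": 0.8}, {"dx": 0.5, "dy": 0, "dz": 0, "wx": 0, "wy": 0, "wz": 0, "claw": 0.8}, {"dx": 0.6, "dy": 0, "dz": 0, "wx": 0, "wy": 0, "wz": 0, "claw": 0.8}, {"dx": 0.7, "dy": 0, "dz": 0, "wx": 0, "wy": 0, "wz": 0, "claw": 0.8}, {"dx": 0.8, "dy": 0, "dz": 0, "wx": 0, "wy": 0, "wz": 0, "claw": 0.8}, {"dx": 0.9, "dy": 0, "dz": 0, "wx": 0, "wy": 0, "wz": 0, "claw": 0.8}, {"dx": 1.0, "dy": 0, "dz": 0, "wx": 0, "wy": 0, "wz": 0, "claw": 0.8}])

```text
time: 25.45
tcp_pos: [0.4266, -0.0109, 0.0991]
tool_rot: [-0.5, 0.5, -0.5, -0.5]
wrist_force: [0.6, 0.4, 0.0]
finger_gap: 0.799
```

Call:
arm_command(motion=[{"dx": 0.05, "dy": 0, "dz": 0, "wx": 0, "wy": 0, "wz": 0, "claw": 0.8}, {"dx": 0.07, "dy": 0, "dz": 0, "wx": 0, "wy": 0, "wz": 0, "claw": 0.7}, {"dx": 0.07, "dy": 0, "dz": 0, "wx": 0, "wy": 0, "wz": 0, "claw": 0.5}, {"dx": 0.07, "dy": 0, "dz": 0, "wx": 0, "wy": 0, "wz": 0, "claw": 0.42}, {"dx": 0.07, "dy": 0, "dz": 0, "wx": 0, "wy": 0, "wz": 0, "claw": 0.37}, {"dx": 0.07, "dy": 0, "dz": 0, "wx": 0, "wy": 0, "wz": 0, "claw": 0.32}, {"dx": 0.07, "dy": 0, "dz": 0, "wx": 0, "wy": 0, "wz": 0, "claw": 0.2}, {"dx": 0.07, "dy": 0, "dz": 0, "wx": 0, "wy": 0, "wz": 0, "claw": 0}, {"dx": 0.07, "dy": 0, "dz": 0, "wx": 0, "wy": 0, "wz": 0, "claw": 0}, {"dx": 0.07, "dy": 0, "dz": 0, "wx": 0, "wy": 0, "wz": 0, "claw": 0}])

```text
time: 26.7
tcp_pos: [0.4268, -0.0115, 0.0919]
tool_rot: [-0.5, 0.5, -0.5, -0.5]
wrist_force: [-0.8, -3.9, 6.0]
finger_gap: 0.346
```

Call:
arm_command(motion=[{"dx": -0.03, "dy": 0, "dz": 0, "wx": 0, "wy": 0, "wz": 0, "claw": 0}, {"dx": -0.08, "dy": 0, "dz": 0, "wx": 0, "wy": 0, "wz": 0, "claw": 0}, {"dx": -0.15, "dy": 0, "dz": 0, "wx": 0, "wy": 0, "wz": 0, "claw": 0}, {"dx": -0.23, "dy": 0, "dz": 0, "wx": 0, "wy": 0, "wz": 0, "claw": 0}, {"dx": -0.31, "dy": 0, "dz": 0, "wx": 0, "wy": 0, "wz": 0, "claw": 0}, {"dx": -0.4, "dy": 0, "dz": 0, "wx": 0, "wy": 0, "wz": 0, "claw": 0}, {"dx": -0.5, "dy": 0, "dz": 0, "wx": 0, "wy": 0, "wz": 0, "claw": 0}, {"dx": -0.55, "dy": 0, "dz": 0, "wx": 0, "wy": 0, "wz": 0, "claw": 0}, {"dx": -0.58, "dy": 0, "dz": 0, "wx": 0, "wy": 0, "wz": 0, "claw": 0}, {"dx": -0.6, "dy": 0, "dz": 0, "wx": 0, "wy": 0, "wz": 0, "claw": 0}])

```text
time: 27.95
tcp_pos: [0.4264, -0.0109, 0.1636]
tool_rot: [0.5, -0.5, 0.5, 0.5]
wrist_force: [-0.3, -0.2, -4.1]
finger_gap: 0.344
```

```bash
python3 st.py; python3 - <<'E'
from h import *
im=cv2.imread("pics/a4.png"); hsv=cv2.cvtColor(cv2.GaussianBlur(im,(3,3),0),cv2.COLOR_BGR2HSV)
c,a,_=blob(hsv[...,2]<60,424,193); print("vase lip",c,a,cast("top",*c,.173))
b=capture("side")[:,:,::-1]
cv2.imwrite("pics/b5.png",cv2.convertScaleAbs(cv2.resize(b[60:300,220:420],None,fx=2.5,fy=2.5),alpha=1.5))
E
```

```text
27.95 [ 0.4264 -0.0109  0.1636] gap 0.344 F [-0.3 -0.2 -4.1]
[[-0.0, -1.0, -0.001], [-0.0, -0.001, 1.0], [-1.0, 0.0, -0.0]] [-0.21  0.31  0.17  2.15 -0.08  0.68  1.58]
vase lip [424.59459459 192.08108108] 74 [ 0.56784053 -0.3093057   0.173     ]
```

View pics/b5.png

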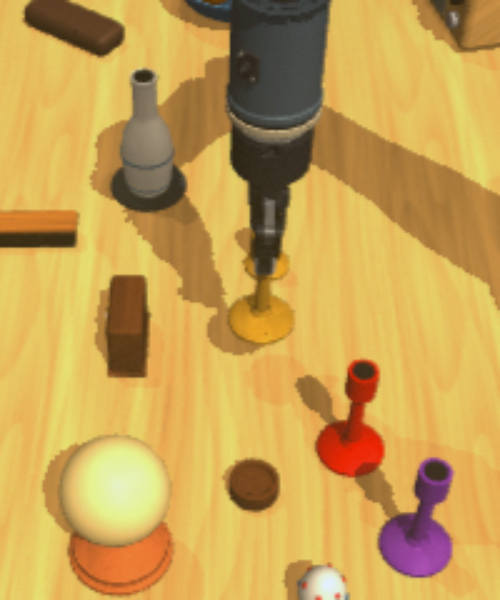

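Call:
arm_command(motion=[{"dx": 0, "dy": -0.05, "dz": 0.04, "wx": 0, "wy": 0, "wz": 0, "claw": 0}, {"dx": 0, "dy": -0.14, "dz": 0.12, "wx": 0, "wy": 0, "wz": 0, "claw": 0}, {"dx": 0, "dy": -0.24, "dz": 0.2, "wx": 0, "wy": 0, "wz": 0, "claw": 0}, {"dx": 0, "dy": -0.34, "dz": 0.28, "wx": 0, "wy": 0, "wz": 0, "claw": 0}, {"dx": 0, "dy": -0.44, "dz": 0.36, "wx": 0, "wy": 0, "wz": 0, "claw": 0}, {"dx": 0, "dy": -0.54, "dz": 0.44, "wx": 0, "wy": 0, "wz": 0, "claw": 0}, {"dx": 0, "dy": -0.64, "dz": 0.52, "wx": 0, "wy": 0, "wz": 0, "claw": 0}, {"dx": 0, "dy": -0.74, "dz": 0.6, "wx": 0, "wy": 0, "wz": 0, "claw": 0}, {"dx": 0, "dy": -0.82, "dz": 0.68, "wx": 0, "wy": 0, "wz": 0, "claw": 0}, {"dx": 0, "dy": -0.9, "dz": 0.75, "wx": 0, "wy": 0, "wz": 0, "claw": 0}])

```text
time: 29.25
tcp_pos: [0.535, 0.0797, 0.1634]
tool_rot: [0.5, -0.5, 0.5, 0.5]
wrist_force: [-0.6, 0.6, -4.0]
finger_gap: 0.347
```

Call:
arm_command(motion=[{"dx": 0, "dy": -0.08, "dz": 0.06, "wx": 0, "wy": 0, "wz": 0, "claw": 0}, {"dx": 0.03, "dy": -0.15, "dz": 0.11, "wx": 0, "wy": 0, "wz": 0, "claw": 0}, {"dx": 0.08, "dy": -0.21, "dz": 0.15, "wx": 0, "wy": 0, "wz": 0, "claw": 0}, {"dx": 0.14, "dy": -0.25, "dz": 0.18, "wx": 0, "wy": 0, "wz": 0, "claw": 0}, {"dx": 0.2, "dy": -0.28, "dz": 0.2, "wx": 0, "wy": 0, "wz": 0, "claw": 0}, {"dx": 0.26, "dy": -0.285, "dz": 0.205, "wx": 0, "wy": 0, "wz": 0, "claw": 0}, {"dx": 0.32, "dy": -0.285, "dz": 0.205, "wx": 0, "wy": 0, "wz": 0, "claw": 0}, {"dx": 0.38, "dy": -0.285, "dz": 0.205, "wx": 0, "wy": 0, "wz": 0, "claw": 0}, {"dx": 0.43, "dy": -0.285, "dz": 0.205, "wx": 0, "wy": 0, "wz": 0, "claw": 0}, {"dx": 0.46, "dy": -0.285, "dz": 0.205, "wx": 0, "wy": 0, "wz": 0, "claw": 0}])

```text
time: 30.5
tcp_pos: [0.5686, 0.1036, 0.1079]
tool_rot: [0.5, -0.5, 0.5, 0.5]
wrist_force: [0.1, -0.3, -2.6]
finger_gap: 0.346
```

Call:
arm_command(motion=[{"dx": 0.03, "dy": 0, "dz": 0, "wx": 0, "wy": 0, "wz": 0, "claw": 0}, {"dx": 0.06, "dy": 0, "dz": 0, "wx": 0, "wy": 0, "wz": 0, "claw": 0}, {"dx": 0.08, "dy": 0, "dz": 0, "wx": 0, "wy": 0, "wz": 0, "claw": 0}, {"dx": 0.1, "dy": 0, "dz": 0, "wx": 0, "wy": 0, "wz": 0, "claw": 0}, {"dx": 0.11, "dy": 0, "dz": 0, "wx": 0, "wy": 0, "wz": 0, "claw": 0}, {"dx": 0.115, "dy": 0, "dz": 0, "wx": 0, "wy": 0, "wz": 0, "claw": 0}, {"dx": 0.12, "dy": 0, "dz": 0, "wx": 0, "wy": 0, "wz": 0, "claw": 0}, {"dx": 0.123, "dy": 0, "dz": 0, "wx": 0, "wy": 0, "wz": 0, "claw": 0}, {"dx": 0.126, "dy": 0, "dz": 0, "wx": 0, "wy": 0, "wz": 0, "claw": 0}, {"dx": 0.128, "dy": 0, "dz": 0, "wx": 0, "wy": 0, "wz": 0, "claw": 0}])

```text
time: 31.75
tcp_pos: [0.5687, 0.1037, 0.093]
tool_rot: [-0.5, 0.5, -0.5, -0.5]
wrist_force: [0.3, -0.6, -3.7]
finger_gap: 0.348
```

```bash
python3 st.py; python3 - <<'E'
from h import *
b=capture("side")[:,:,::-1]
cv2.imwrite("pics/b6.png",cv2.convertScaleAbs(cv2.resize(b[60:300,160:360],None,fx=2.5,fy=2.5),alpha=1.5))
E
```

```text
31.75 [0.5687 0.1037 0.093 ] gap 0.348 F [ 0.3 -0.6 -3.7]
[[0.0, -1.0, -0.0], [-0.0, -0.0, 1.0], [-1.0, -0.0, -0.0]] [-0.35  0.59  0.13  1.86 -0.12  0.69  1.42]
```

View pics/b6.png

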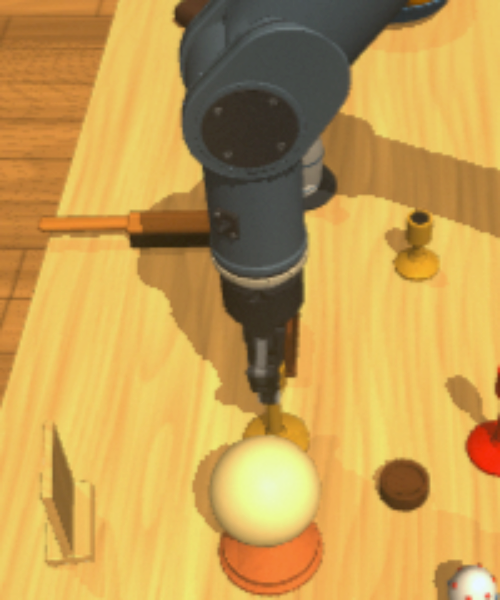

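Call:
arm_command(motion=[{"dx": 0.003, "dy": 0, "dz": 0, "wx": 0, "wy": 0, "wz": 0, "claw": 0}, {"dx": 0.006, "dy": 0, "dz": 0, "wx": 0, "wy": 0, "wz": 0, "claw": 0}, {"dx": 0.009, "dy": 0, "dz": 0, "wx": 0, "wy": 0, "wz": 0, "claw": 0}, {"dx": 0.012, "dy": 0, "dz": 0, "wx": 0, "wy": 0, "wz": 0, "claw": 0}, {"dx": 0.014, "dy": 0, "dz": 0, "wx": 0, "wy": 0, "wz": 0, "claw": 0}, {"dx": 0.016, "dy": 0, "dz": 0, "wx": 0, "wy": 0, "wz": 0, "claw": 0}, {"dx": 0.017, "dy": 0, "dz": 0, "wx": 0, "wy": 0, "wz": 0, "claw": 0}, {"dx": 0.017, "dy": 0, "dz": 0, "wx": 0, "wy": 0, "wz": 0, "claw": 0}, {"dx": 0.017, "dy": 0, "dz": 0, "wx": 0, "wy": 0, "wz": 0, "claw": 0}, {"dx": 0.017, "dy": 0, "dz": 0, "wx": 0, "wy": 0, "wz": 0, "claw": 0}])

```text
time: 33.05
tcp_pos: [0.5691, 0.1035, 0.0919]
tool_rot: [0.5, -0.5, 0.5, 0.5]
wrist_force: [-2.7, -0.9, 9.9]
finger_gap: 0.347
```

Call:
arm_command(motion=[{"dx": 0, "dy": 0, "dz": 0, "wx": 0, "wy": 0, "wz": 0, "claw": 0.4}, {"dx": 0, "dy": 0, "dz": 0, "wx": 0, "wy": 0, "wz": 0, "claw": 0.5}, {"dx": 0, "dy": 0, "dz": 0, "wx": 0, "wy": 0, "wz": 0, "claw": 0.6}, {"dx": 0, "dy": 0, "dz": 0, "wx": 0, "wy": 0, "wz": 0, "claw": 0.7}, {"dx": 0, "dy": 0, "dz": 0, "wx": 0, "wy": 0, "wz": 0, "claw": 0.8}, {"dx": -0.05, "dy": 0, "dz": 0, "wx": 0, "wy": 0, "wz": 0, "claw": 0.8}, {"dx": -0.15, "dy": 0, "dz": 0, "wx": 0, "wy": 0, "wz": 0, "claw": 0.8}, {"dx": -0.35, "dy": 0, "dz": 0, "wx": 0, "wy": 0, "wz": 0, "claw": 0.8}, {"dx": -0.6, "dy": 0, "dz": 0, "wx": 0, "wy": 0, "wz": 0, "claw": 0.8}, {"dx": -0.85, "dy": 0, "dz": 0, "wx": 0, "wy": 0, "wz": 0, "claw": 0.8}])

```text
time: 34.3
tcp_pos: [0.5688, 0.1037, 0.1948]
tool_rot: [-0.5, 0.5, -0.5, -0.5]
wrist_force: [-0.1, 0.7, -0.9]
finger_gap: 0.801
```

Call:
arm_command(motion=[{"dx": 0, "dy": 0.03, "dz": -0.05, "wx": 0, "wy": 0, "wz": 0, "claw": 0.8}, {"dx": 0, "dy": 0.07, "dz": -0.12, "wx": 0, "wy": 0, "wz": 0, "claw": 0.8}, {"dx": 0, "dy": 0.12, "dz": -0.2, "wx": 0, "wy": 0, "wz": 0, "claw": 0.8}, {"dx": 0, "dy": 0.17, "dz": -0.28, "wx": 0, "wy": 0, "wz": 0, "claw": 0.8}, {"dx": 0, "dy": 0.22, "dz": -0.36, "wx": 0, "wy": 0, "wz": 0, "claw": 0.8}, {"dx": 0, "dy": 0.27, "dz": -0.45, "wx": 0, "wy": 0, "wz": 0, "claw": 0.8}, {"dx": 0, "dy": 0.32, "dz": -0.54, "wx": 0, "wy": 0, "wz": 0, "claw": 0.8}, {"dx": 0, "dy": 0.37, "dz": -0.63, "wx": 0, "wy": 0, "wz": 0, "claw": 0.8}, {"dx": 0, "dy": 0.42, "dz": -0.72, "wx": 0, "wy": 0, "wz": 0, "claw": 0.8}, {"dx": 0, "dy": 0.47, "dz": -0.81, "wx": 0, "wy": 0, "wz": 0, "claw": 0.8}])

```text
time: 35.55
tcp_pos: [0.512, 0.0058, 0.1929]
tool_rot: [-0.5, 0.5, -0.5, -0.5]
wrist_force: [-0.2, 0.5, 0.4]
finger_gap: 0.797
```

Call:
arm_command(motion=[{"dx": 0, "dy": 0.05, "dz": -0.09, "wx": 0, "wy": 0, "wz": 0, "claw": 0.8}, {"dx": 0, "dy": 0.1, "dz": -0.18, "wx": 0, "wy": 0, "wz": 0, "claw": 0.8}, {"dx": 0, "dy": 0.15, "dz": -0.27, "wx": 0, "wy": 0, "wz": 0, "claw": 0.8}, {"dx": 0, "dy": 0.2, "dz": -0.36, "wx": 0, "wy": 0, "wz": 0, "claw": 0.8}, {"dx": 0, "dy": 0.25, "dz": -0.45, "wx": 0, "wy": 0, "wz": 0, "claw": 0.8}, {"dx": 0, "dy": 0.3, "dz": -0.54, "wx": 0, "wy": 0, "wz": 0, "claw": 0.8}, {"dx": 0, "dy": 0.35, "dz": -0.63, "wx": 0, "wy": 0, "wz": 0, "claw": 0.8}, {"dx": 0, "dy": 0.4, "dz": -0.72, "wx": 0, "wy": 0, "wz": 0, "claw": 0.8}, {"dx": 0, "dy": 0.45, "dz": -0.81, "wx": 0, "wy": 0, "wz": 0, "claw": 0.8}, {"dx": 0, "dy": 0.5, "dz": -0.9, "wx": 0, "wy": 0, "wz": 0, "claw": 0.8}])

```text
time: 36.8
tcp_pos: [0.452, -0.1022, 0.1929]
tool_rot: [-0.5, 0.5, -0.5, -0.5]
wrist_force: [-0.5, -0.8, -0.8]
finger_gap: 0.799
```

Call:
arm_command(motion=[{"dx": 0, "dy": 0.05, "dz": -0.1, "wx": 0, "wy": 0, "wz": 0, "claw": 0.8}, {"dx": 0, "dy": 0.1, "dz": -0.19, "wx": 0, "wy": 0, "wz": 0, "claw": 0.8}, {"dx": 0, "dy": 0.16, "dz": -0.28, "wx": 0, "wy": 0, "wz": 0, "claw": 0.8}, {"dx": 0, "dy": 0.21, "dz": -0.37, "wx": 0, "wy": 0, "wz": 0, "claw": 0.8}, {"dx": 0, "dy": 0.26, "dz": -0.45, "wx": 0, "wy": 0, "wz": 0, "claw": 0.8}, {"dx": 0.05, "dy": 0.3, "dz": -0.52, "wx": 0, "wy": 0, "wz": 0, "claw": 0.8}, {"dx": 0.12, "dy": 0.315, "dz": -0.55, "wx": 0, "wy": 0, "wz": 0, "claw": 0.8}, {"dx": 0.2, "dy": 0.315, "dz": -0.552, "wx": 0, "wy": 0, "wz": 0, "claw": 0.8}, {"dx": 0.3, "dy": 0.315, "dz": -0.552, "wx": 0, "wy": 0, "wz": 0, "claw": 0.8}, {"dx": 0.4, "dy": 0.315, "dz": -0.552, "wx": 0, "wy": 0, "wz": 0, "claw": 0.8}])

```text
time: 38.05
tcp_pos: [0.4147, -0.1674, 0.1439]
tool_rot: [0.5, -0.5, 0.5, 0.5]
wrist_force: [-0.3, -0.7, -0.6]
finger_gap: 0.797
```

```bash
python3 st.py; python3 - <<'E'
from h import *
b=capture("side")[:,:,::-1];a=capture("top")[:,:,::-1]
cv2.imwrite("pics/a7.png",a);cv2.imwrite("pics/b7.png",b)
cv2.imwrite("pics/g7.png",cv2.resize(cv2.convertScaleAbs(np.hstack([a[160:360,230:430],b[60:260,220:420]]),alpha=1.5),None,fx=2,fy=2))
hsv=cv2.cvtColor(cv2.GaussianBlur(a,(3,3),0),cv2.COLOR_BGR2HSV)
u=proj("top",(.5686,.1034,.13)); c,ar,_=blob(hsv[...,2]<60,*u); print(u,c,ar,cast("top",*c,.13))
E
```

```text
38.05 [ 0.4147 -0.1674  0.1439] gap 0.797 F [-0.3 -0.7 -0.6]
[[-0.0, -1.0, -0.001], [0.0, -0.001, 1.0], [-1.0, 0.0, 0.0]] [ 0.13  0.37  0.2   2.13 -0.12  0.65  1.98]
[254.41107179 197.83821638] [254.08695652 198.        ] 46 [0.56821257 0.10422115 0.13      ]
```

View pics/g7.png

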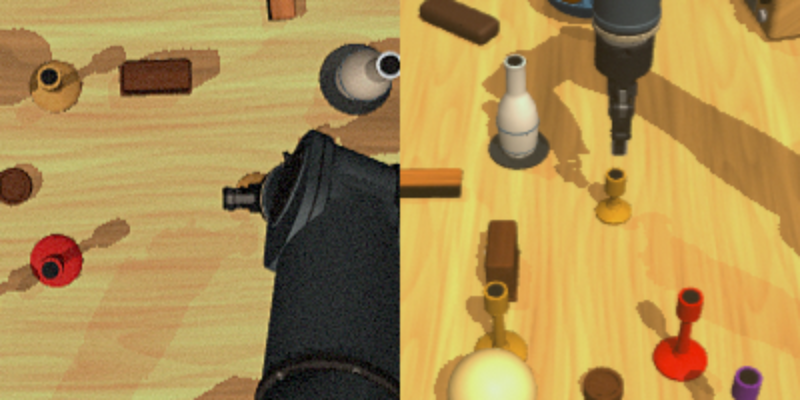

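Tall candlestick stands at (0.568, 0.104), as planned. Next I grip the short one.

Call:
arm_command(motion=[{"dx": 0.1, "dy": 0, "dz": 0, "wx": 0, "wy": 0, "wz": 0, "claw": 0.8}, {"dx": 0.2, "dy": 0, "dz": 0, "wx": 0, "wy": 0, "wz": 0, "claw": 0.8}, {"dx": 0.3, "dy": 0, "dz": 0, "wx": 0, "wy": 0, "wz": 0, "claw": 0.8}, {"dx": 0.4, "dy": 0, "dz": 0, "wx": 0, "wy": 0, "wz": 0, "claw": 0.8}, {"dx": 0.5, "dy": 0, "dz": 0, "wx": 0, "wy": 0, "wz": 0, "claw": 0.8}, {"dx": 0.6, "dy": 0, "dz": 0, "wx": 0, "wy": 0, "wz": 0, "claw": 0.8}, {"dx": 0.7, "dy": 0, "dz": 0, "wx": 0, "wy": 0, "wz": 0, "claw": 0.8}, {"dx": 0.8, "dy": 0, "dz": 0, "wx": 0, "wy": 0, "wz": 0, "claw": 0.8}, {"dx": 0.86, "dy": 0, "dz": 0, "wx": 0, "wy": 0, "wz": 0, "claw": 0.8}, {"dx": 0.88, "dy": 0, "dz": 0, "wx": 0, "wy": 0, "wz": 0, "claw": 0.8}])

```text
time: 39.4
tcp_pos: [0.4144, -0.1677, 0.0388]
tool_rot: [0.5, -0.5, 0.5, 0.5]
wrist_force: [0.3, -0.4, 0.5]
finger_gap: 0.801
```

Call:
arm_command(motion=[{"dx": 0, "dy": 0, "dz": 0, "wx": 0, "wy": 0, "wz": 0, "claw": 0.65}, {"dx": 0, "dy": 0, "dz": 0, "wx": 0, "wy": 0, "wz": 0, "claw": 0.5}, {"dx": 0, "dy": 0, "dz": 0, "wx": 0, "wy": 0, "wz": 0, "claw": 0.42}, {"dx": 0, "dy": 0, "dz": 0, "wx": 0, "wy": 0, "wz": 0, "claw": 0.38}, {"dx": 0, "dy": 0, "dz": 0, "wx": 0, "wy": 0, "wz": 0, "claw": 0.34}, {"dx": 0, "dy": 0, "dz": 0, "wx": 0, "wy": 0, "wz": 0, "claw": 0.3}, {"dx": 0, "dy": 0, "dz": 0, "wx": 0, "wy": 0, "wz": 0, "claw": 0.2}, {"dx": 0, "dy": 0, "dz": 0, "wx": 0, "wy": 0, "wz": 0, "claw": 0}, {"dx": 0, "dy": 0, "dz": 0, "wx": 0, "wy": 0, "wz": 0, "claw": 0}, {"dx": 0, "dy": 0, "dz": 0, "wx": 0, "wy": 0, "wz": 0, "claw": 0}])

```text
time: 40.65
tcp_pos: [0.4149, -0.168, 0.0396]
tool_rot: [-0.5, 0.5, -0.5, -0.5]
wrist_force: [-0.5, -0.8, 5.5]
finger_gap: 0.347
```

Call:
arm_command(motion=[{"dx": -0.03, "dy": 0, "dz": 0, "wx": 0, "wy": 0, "wz": 0, "claw": 0}, {"dx": -0.08, "dy": 0, "dz": 0, "wx": 0, "wy": 0, "wz": 0, "claw": 0}, {"dx": -0.15, "dy": 0, "dz": 0, "wx": 0, "wy": 0, "wz": 0, "claw": 0}, {"dx": -0.23, "dy": 0, "dz": 0, "wx": 0, "wy": 0, "wz": 0, "claw": 0}, {"dx": -0.31, "dy": 0, "dz": 0, "wx": 0, "wy": 0, "wz": 0, "claw": 0}, {"dx": -0.4, "dy": 0, "dz": 0, "wx": 0, "wy": 0, "wz": 0, "claw": 0}, {"dx": -0.5, "dy": 0, "dz": 0, "wx": 0, "wy": 0, "wz": 0, "claw": 0}, {"dx": -0.55, "dy": 0, "dz": 0, "wx": 0, "wy": 0, "wz": 0, "claw": 0}, {"dx": -0.58, "dy": 0, "dz": 0, "wx": 0, "wy": 0, "wz": 0, "claw": 0}, {"dx": -0.6, "dy": 0, "dz": 0, "wx": 0, "wy": 0, "wz": 0, "claw": 0}])

```text
time: 41.9
tcp_pos: [0.4145, -0.1677, 0.1114]
tool_rot: [0.5, -0.5, 0.5, 0.5]
wrist_force: [0.0, 0.3, -2.6]
finger_gap: 0.349
```

```bash
python3 st.py; python3 - <<'E'
from h import *
b=capture("side")[:,:,::-1]
cv2.imwrite("pics/g8.png",cv2.resize(cv2.convertScaleAbs(b[80:240,240:400],alpha=1.5),None,fx=3,fy=3))
E
```

```text
41.9 [ 0.4145 -0.1677  0.1114] gap 0.349 F [ 0.   0.3 -2.6]
[[-0.0, -1.0, -0.0], [0.0, -0.0, 1.0], [-1.0, 0.0, 0.0]] [ 0.15  0.42  0.18  2.17 -0.14  0.56  2.  ]
```

View pics/g8.png

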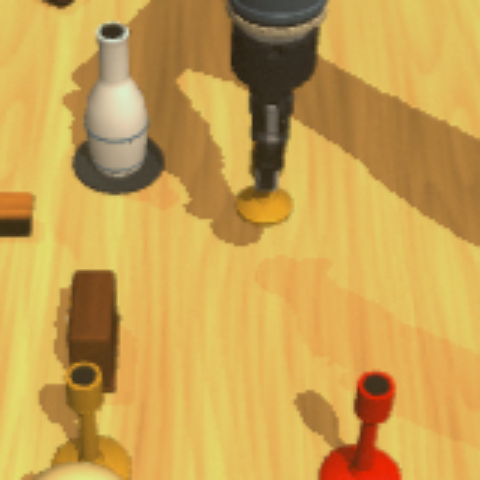

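Call:
arm_command(motion=[{"dx": 0, "dy": -0.05, "dz": 0, "wx": 0, "wy": 0, "wz": 0, "claw": 0}, {"dx": 0, "dy": -0.14, "dz": 0, "wx": 0, "wy": 0, "wz": 0, "claw": 0}, {"dx": 0, "dy": -0.24, "dz": 0, "wx": 0, "wy": 0, "wz": 0, "claw": 0}, {"dx": 0, "dy": -0.34, "dz": 0, "wx": 0, "wy": 0, "wz": 0, "claw": 0}, {"dx": 0, "dy": -0.44, "dz": -0.01, "wx": 0, "wy": 0, "wz": 0, "claw": 0}, {"dx": 0, "dy": -0.54, "dz": -0.01, "wx": 0, "wy": 0, "wz": 0, "claw": 0}, {"dx": 0, "dy": -0.64, "dz": -0.01, "wx": 0, "wy": 0, "wz": 0, "claw": 0}, {"dx": 0, "dy": -0.74, "dz": -0.02, "wx": 0, "wy": 0, "wz": 0, "claw": 0}, {"dx": 0, "dy": -0.84, "dz": -0.02, "wx": 0, "wy": 0, "wz": 0, "claw": 0}, {"dx": 0, "dy": -0.95, "dz": -0.023, "wx": 0, "wy": 0, "wz": 0, "claw": 0}])

```text
time: 43.2
tcp_pos: [0.5294, -0.1705, 0.1113]
tool_rot: [0.5, -0.5, 0.5, 0.5]
wrist_force: [0.6, -0.3, -2.6]
finger_gap: 0.347
```

Call:
arm_command(motion=[{"dx": 0, "dy": -0.1, "dz": 0, "wx": 0, "wy": 0, "wz": 0, "claw": 0}, {"dx": 0.03, "dy": -0.19, "dz": 0, "wx": 0, "wy": 0, "wz": 0, "claw": 0}, {"dx": 0.08, "dy": -0.26, "dz": 0, "wx": 0, "wy": 0, "wz": 0, "claw": 0}, {"dx": 0.14, "dy": -0.32, "dz": 0, "wx": 0, "wy": 0, "wz": 0, "claw": 0}, {"dx": 0.2, "dy": -0.35, "dz": 0, "wx": 0, "wy": 0, "wz": 0, "claw": 0}, {"dx": 0.26, "dy": -0.353, "dz": 0, "wx": 0, "wy": 0, "wz": 0, "claw": 0}, {"dx": 0.33, "dy": -0.353, "dz": 0, "wx": 0, "wy": 0, "wz": 0, "claw": 0}, {"dx": 0.39, "dy": -0.353, "dz": 0, "wx": 0, "wy": 0, "wz": 0, "claw": 0}, {"dx": 0.44, "dy": -0.353, "dz": 0, "wx": 0, "wy": 0, "wz": 0, "claw": 0}, {"dx": 0.48, "dy": -0.353, "dz": 0, "wx": 0, "wy": 0, "wz": 0, "claw": 0}])

```text
time: 44.45
tcp_pos: [0.5709, -0.1705, 0.0533]
tool_rot: [0.5, -0.5, 0.5, 0.5]
wrist_force: [-0.2, -0.3, -2.1]
finger_gap: 0.346
```

Call:
arm_command(motion=[{"dx": 0.03, "dy": 0, "dz": 0, "wx": 0, "wy": 0, "wz": 0, "claw": 0}, {"dx": 0.06, "dy": 0, "dz": 0, "wx": 0, "wy": 0, "wz": 0, "claw": 0}, {"dx": 0.08, "dy": 0, "dz": 0, "wx": 0, "wy": 0, "wz": 0, "claw": 0}, {"dx": 0.1, "dy": 0, "dz": 0, "wx": 0, "wy": 0, "wz": 0, "claw": 0}, {"dx": 0.105, "dy": 0, "dz": 0, "wx": 0, "wy": 0, "wz": 0, "claw": 0}, {"dx": 0.11, "dy": 0, "dz": 0, "wx": 0, "wy": 0, "wz": 0, "claw": 0}, {"dx": 0.113, "dy": 0, "dz": 0, "wx": 0, "wy": 0, "wz": 0, "claw": 0}, {"dx": 0.116, "dy": 0, "dz": 0, "wx": 0, "wy": 0, "wz": 0, "claw": 0}, {"dx": 0.119, "dy": 0, "dz": 0, "wx": 0, "wy": 0, "wz": 0, "claw": 0}, {"dx": 0.119, "dy": 0, "dz": 0, "wx": 0, "wy": 0, "wz": 0, "claw": 0}])

```text
time: 45.7
tcp_pos: [0.5711, -0.1705, 0.0397]
tool_rot: [-0.5, 0.5, -0.5, -0.5]
wrist_force: [-0.6, 0.6, 2.4]
finger_gap: 0.344
```

Call:
arm_command(motion=[{"dx": 0.003, "dy": 0, "dz": 0, "wx": 0, "wy": 0, "wz": 0, "claw": 0}, {"dx": 0.003, "dy": 0, "dz": 0, "wx": 0, "wy": 0, "wz": 0, "claw": 0.4}, {"dx": 0.003, "dy": 0, "dz": 0, "wx": 0, "wy": 0, "wz": 0, "claw": 0.5}, {"dx": 0.003, "dy": 0, "dz": 0, "wx": 0, "wy": 0, "wz": 0, "claw": 0.65}, {"dx": 0.003, "dy": 0, "dz": 0, "wx": 0, "wy": 0, "wz": 0, "claw": 0.8}, {"dx": -0.05, "dy": 0, "dz": 0, "wx": 0, "wy": 0, "wz": 0, "claw": 0.8}, {"dx": -0.2, "dy": 0, "dz": 0, "wx": 0, "wy": 0, "wz": 0, "claw": 0.8}, {"dx": -0.45, "dy": 0, "dz": 0, "wx": 0, "wy": 0, "wz": 0, "claw": 0.8}, {"dx": -0.7, "dy": 0, "dz": 0, "wx": 0, "wy": 0, "wz": 0, "claw": 0.8}, {"dx": -1.0, "dy": 0, "dz": 0, "wx": 0, "wy": 0, "wz": 0, "claw": 0.8}])

```text
time: 46.95
tcp_pos: [0.5708, -0.1705, 0.1616]
tool_rot: [-0.5, 0.5, -0.5, -0.5]
wrist_force: [0.6, -0.6, 0.4]
finger_gap: 0.802
```

Call:
arm_command(motion=[{"dx": 0, "dy": 0.02, "dz": 0.05, "wx": 0, "wy": 0, "wz": 0, "claw": 1}, {"dx": 0, "dy": 0.06, "dz": 0.14, "wx": 0, "wy": 0, "wz": 0, "claw": 1}, {"dx": 0, "dy": 0.1, "dz": 0.23, "wx": 0, "wy": 0, "wz": 0, "claw": 1}, {"dx": 0, "dy": 0.14, "dz": 0.33, "wx": 0, "wy": 0, "wz": 0, "claw": 1}, {"dx": 0, "dy": 0.18, "dz": 0.43, "wx": 0, "wy": 0, "wz": 0, "claw": 1}, {"dx": 0, "dy": 0.22, "dz": 0.53, "wx": 0, "wy": 0, "wz": 0, "claw": 1}, {"dx": 0, "dy": 0.26, "dz": 0.63, "wx": 0, "wy": 0, "wz": 0, "claw": 1}, {"dx": 0, "dy": 0.31, "dz": 0.73, "wx": 0, "wy": 0, "wz": 0, "claw": 1}, {"dx": 0, "dy": 0.36, "dz": 0.83, "wx": 0, "wy": 0, "wz": 0, "claw": 1}, {"dx": 0, "dy": 0.4, "dz": 0.93, "wx": 0, "wy": 0, "wz": 0, "claw": 1}])

```text
time: 48.2
tcp_pos: [0.5225, -0.0581, 0.1595]
tool_rot: [0.5, -0.5, 0.5, 0.5]
wrist_force: [-0.8, -0.3, -0.2]
finger_gap: 1.0
```

Call:
arm_command(motion=[{"dx": 0, "dy": 0.04, "dz": 0.09, "wx": 0, "wy": 0, "wz": 0, "claw": 1}, {"dx": 0, "dy": 0.08, "dz": 0.18, "wx": 0, "wy": 0, "wz": 0, "claw": 1}, {"dx": 0, "dy": 0.12, "dz": 0.27, "wx": 0, "wy": 0, "wz": 0, "claw": 1}, {"dx": 0, "dy": 0.16, "dz": 0.36, "wx": 0, "wy": 0, "wz": 0, "claw": 1}, {"dx": 0, "dy": 0.2, "dz": 0.45, "wx": 0, "wy": 0, "wz": 0, "claw": 1}, {"dx": 0, "dy": 0.24, "dz": 0.54, "wx": 0, "wy": 0, "wz": 0, "claw": 1}, {"dx": 0, "dy": 0.28, "dz": 0.63, "wx": 0, "wy": 0, "wz": 0, "claw": 1}, {"dx": 0, "dy": 0.32, "dz": 0.73, "wx": 0, "wy": 0, "wz": 0, "claw": 1}, {"dx": 0, "dy": 0.36, "dz": 0.83, "wx": 0, "wy": 0, "wz": 0, "claw": 1}, {"dx": 0, "dy": 0.4, "dz": 0.93, "wx": 0, "wy": 0, "wz": 0, "claw": 1}])

```text
time: 49.45
tcp_pos: [0.4746, 0.0535, 0.1594]
tool_rot: [0.5, -0.5, 0.5, 0.5]
wrist_force: [-0.5, 0.6, -0.4]
finger_gap: 1.0
```

Call:
arm_command(motion=[{"dx": 0, "dy": 0.06, "dz": 0.1, "wx": 0, "wy": 0, "wz": 0, "claw": 1}, {"dx": 0, "dy": 0.12, "dz": 0.22, "wx": 0, "wy": 0, "wz": 0, "claw": 1}, {"dx": 0, "dy": 0.18, "dz": 0.34, "wx": 0, "wy": 0, "wz": 0, "claw": 1}, {"dx": 0, "dy": 0.24, "dz": 0.46, "wx": 0, "wy": 0, "wz": 0, "claw": 1}, {"dx": 0, "dy": 0.28, "dz": 0.58, "wx": 0, "wy": 0, "wz": 0, "claw": 1}, {"dx": 0.05, "dy": 0.32, "dz": 0.7, "wx": 0, "wy": 0, "wz": 0, "claw": 1}, {"dx": 0.1, "dy": 0.35, "dz": 0.8, "wx": 0, "wy": 0, "wz": 0, "claw": 1}, {"dx": 0.2, "dy": 0.37, "dz": 0.88, "wx": 0, "wy": 0, "wz": 0, "claw": 1}, {"dx": 0.3, "dy": 0.37, "dz": 0.912, "wx": 0, "wy": 0, "wz": 0, "claw": 1}, {"dx": 0.4, "dy": 0.37, "dz": 0.915, "wx": 0, "wy": 0, "wz": 0, "claw": 1}])

```text
time: 50.7
tcp_pos: [0.4305, 0.1624, 0.1103]
tool_rot: [-0.5, 0.5, -0.5, -0.5]
wrist_force: [0.6, 0.5, -0.9]
finger_gap: 1.001
```

```bash
python3 st.py; python3 - <<'E'
from h import *
b=capture("side")[:,:,::-1];a=capture("top")[:,:,::-1]
cv2.imwrite("pics/a9.png",a);cv2.imwrite("pics/b9.png",b)
cv2.imwrite("pics/g9.png",cv2.resize(cv2.convertScaleAbs(np.hstack([a[160:360,190:390],b[120:320,220:420]]),alpha=1.5),None,fx=2,fy=2))
hsv=cv2.cvtColor(cv2.GaussianBlur(a,(3,3),0),cv2.COLOR_BGR2HSV)
u=proj("top",(.5708,-.1705,.078)); c,ar,_=blob(hsv[...,2]<60,*u); print(u,c,ar,cast("top",*c,.078))
E
```

```text
50.7 [0.4305 0.1624 0.1103] gap 1.001 F [ 0.6  0.5 -0.9]
[[-0.0, -1.0, -0.0], [-0.0, -0.0, 1.0], [-1.0, 0.0, -0.0]] [-0.59  0.44  0.17  2.14 -0.13  0.57  1.25]
[360.59513237 196.45539525] [360.38888889 196.38888889] 54 [ 0.57098762 -0.16996981  0.078     ]
```

View pics/g9.png

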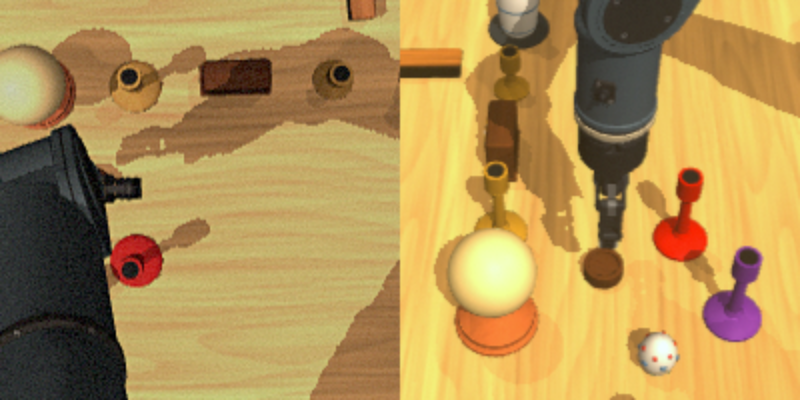

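Call:
arm_command(motion=[{"dx": 0.1, "dy": 0, "dz": 0, "wx": 0, "wy": 0, "wz": 0, "claw": 1}, {"dx": 0.2, "dy": 0, "dz": 0, "wx": 0, "wy": 0, "wz": 0, "claw": 1}, {"dx": 0.32, "dy": 0, "dz": 0, "wx": 0, "wy": 0, "wz": 0, "claw": 1}, {"dx": 0.44, "dy": 0, "dz": 0, "wx": 0, "wy": 0, "wz": 0, "claw": 1}, {"dx": 0.56, "dy": 0, "dz": 0, "wx": 0, "wy": 0, "wz": 0, "claw": 1}, {"dx": 0.67, "dy": 0, "dz": 0, "wx": 0, "wy": 0, "wz": 0, "claw": 1}, {"dx": 0.76, "dy": 0, "dz": 0, "wx": 0, "wy": 0, "wz": 0, "claw": 1}, {"dx": 0.83, "dy": 0, "dz": 0, "wx": 0, "wy": 0, "wz": 0, "claw": 1}, {"dx": 0.87, "dy": 0, "dz": 0, "wx": 0, "wy": 0, "wz": 0, "claw": 1}, {"dx": 0.89, "dy": 0, "dz": 0, "wx": 0, "wy": 0, "wz": 0, "claw": 1}])

```text
time: 52.05
tcp_pos: [0.4305, 0.1625, 0.0045]
tool_rot: [-0.5, 0.5, -0.5, -0.5]
wrist_force: [0.3, -0.4, 0.6]
finger_gap: 1.004
```

Call:
arm_command(motion=[{"dx": 0, "dy": 0, "dz": 0, "wx": 0, "wy": 0, "wz": 0, "claw": 0.85}, {"dx": 0, "dy": 0, "dz": 0, "wx": 0, "wy": 0, "wz": 0, "claw": 0.75}, {"dx": 0, "dy": 0, "dz": 0, "wx": 0, "wy": 0, "wz": 0, "claw": 0.68}, {"dx": 0, "dy": 0, "dz": 0, "wx": 0, "wy": 0, "wz": 0, "claw": 0.64}, {"dx": 0, "dy": 0, "dz": 0, "wx": 0, "wy": 0, "wz": 0, "claw": 0.61}, {"dx": 0, "dy": 0, "dz": 0, "wx": 0, "wy": 0, "wz": 0, "claw": 0.58}, {"dx": 0, "dy": 0, "dz": 0, "wx": 0, "wy": 0, "wz": 0, "claw": 0.5}, {"dx": 0, "dy": 0, "dz": 0, "wx": 0, "wy": 0, "wz": 0, "claw": 0.4}, {"dx": 0, "dy": 0, "dz": 0, "wx": 0, "wy": 0, "wz": 0, "claw": 0.3}, {"dx": 0, "dy": 0, "dz": 0, "wx": 0, "wy": 0, "wz": 0, "claw": 0.3}])

```text
time: 53.3
tcp_pos: [0.4305, 0.1624, 0.0052]
tool_rot: [0.5, -0.5, 0.5, 0.5]
wrist_force: [-2.1, -1.6, 11.1]
finger_gap: 0.585
```

```bash
python3 st.py; python3 - <<'E'
from h import *
b=capture("side")[:,:,::-1]
cv2.imwrite("pics/g10.png",cv2.resize(cv2.convertScaleAbs(b[180:300,260:400],alpha=1.5),None,fx=4,fy=4))
E
```

```text
53.3 [0.4305 0.1624 0.0052] gap 0.585 F [-2.1 -1.6 11.1]
[[0.0, -1.0, -0.0], [0.0, -0.0, 1.0], [-1.0, -0.0, 0.0]] [-0.52  0.63  0.09  2.22 -0.19  0.29  1.3 ]
```

View pics/g10.png

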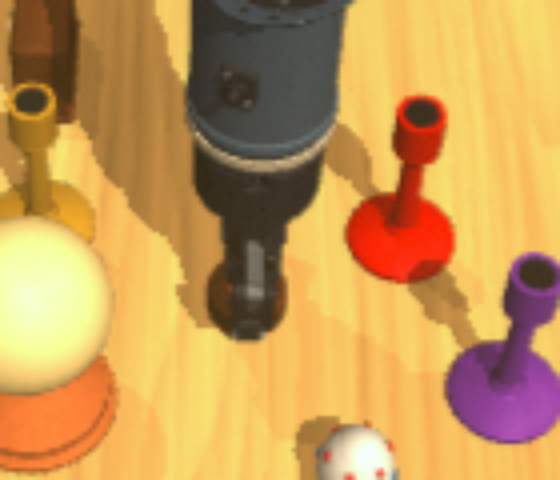

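Call:
arm_command(motion=[{"dx": -0.03, "dy": 0, "dz": 0, "wx": 0, "wy": 0, "wz": 0, "claw": 0.3}, {"dx": -0.08, "dy": 0, "dz": 0, "wx": 0, "wy": 0, "wz": 0, "claw": 0.3}, {"dx": -0.15, "dy": 0, "dz": 0, "wx": 0, "wy": 0, "wz": 0, "claw": 0.3}, {"dx": -0.25, "dy": 0, "dz": 0, "wx": 0, "wy": 0, "wz": 0, "claw": 0.3}, {"dx": -0.37, "dy": 0, "dz": 0, "wx": 0, "wy": 0, "wz": 0, "claw": 0.3}, {"dx": -0.5, "dy": 0, "dz": 0, "wx": 0, "wy": 0, "wz": 0, "claw": 0.3}, {"dx": -0.63, "dy": 0, "dz": 0, "wx": 0, "wy": 0, "wz": 0, "claw": 0.3}, {"dx": -0.76, "dy": 0, "dz": 0, "wx": 0, "wy": 0, "wz": 0, "claw": 0.3}, {"dx": -0.88, "dy": 0, "dz": 0, "wx": 0, "wy": 0, "wz": 0, "claw": 0.3}, {"dx": -1.0, "dy": 0, "dz": 0, "wx": 0, "wy": 0, "wz": 0, "claw": 0.3}])

```text
time: 54.6
tcp_pos: [0.4303, 0.1624, 0.1258]
tool_rot: [-0.5, 0.5, -0.5, -0.5]
wrist_force: [0.4, 1.0, -0.8]
finger_gap: 0.577
```

```bash
python3 st.py; python3 - <<'E'
from h import *
b=capture("side")[:,:,::-1]
cv2.imwrite("pics/g11.png",cv2.resize(cv2.convertScaleAbs(b[150:300,260:400],alpha=1.5),None,fx=4,fy=4))
E
```

```text
54.6 [0.4303 0.1624 0.1258] gap 0.577 F [ 0.4  1.  -0.8]
[[0.0, -1.0, -0.0], [0.0, -0.0, 1.0], [-1.0, -0.0, 0.0]] [-0.6   0.41  0.18  2.13 -0.13  0.61  1.25]
```

View pics/g11.png

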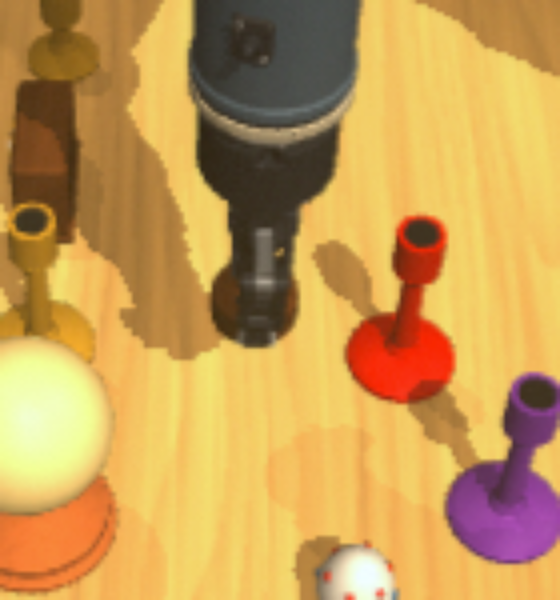

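Call:
arm_command(motion=[{"dx": -0.1, "dy": -0.01, "dz": 0, "wx": 0, "wy": 0, "wz": 0, "claw": 0.3}, {"dx": -0.2, "dy": -0.03, "dz": -0.02, "wx": 0, "wy": 0, "wz": 0, "claw": 0.3}, {"dx": -0.3, "dy": -0.08, "dz": -0.06, "wx": 0, "wy": 0, "wz": 0, "claw": 0.3}, {"dx": -0.4, "dy": -0.14, "dz": -0.12, "wx": 0, "wy": 0, "wz": 0, "claw": 0.3}, {"dx": -0.45, "dy": -0.21, "dz": -0.18, "wx": 0, "wy": 0, "wz": 0, "claw": 0.3}, {"dx": -0.45, "dy": -0.28, "dz": -0.25, "wx": 0, "wy": 0, "wz": 0, "claw": 0.3}, {"dx": -0.45, "dy": -0.36, "dz": -0.32, "wx": 0, "wy": 0, "wz": 0, "claw": 0.3}, {"dx": -0.45, "dy": -0.44, "dz": -0.39, "wx": 0, "wy": 0, "wz": 0, "claw": 0.3}, {"dx": -0.45, "dy": -0.52, "dz": -0.46, "wx": 0, "wy": 0, "wz": 0, "claw": 0.3}, {"dx": -0.45, "dy": -0.6, "dz": -0.54, "wx": 0, "wy": 0, "wz": 0, "claw": 0.3}])

```text
time: 55.9
tcp_pos: [0.5031, 0.0971, 0.1784]
tool_rot: [0.5, -0.5, 0.5, 0.5]
wrist_force: [0.5, 0.2, -0.9]
finger_gap: 0.579
```

Call:
arm_command(motion=[{"dx": 0, "dy": -0.08, "dz": -0.07, "wx": 0, "wy": 0, "wz": 0, "claw": 0.3}, {"dx": 0, "dy": -0.16, "dz": -0.14, "wx": 0, "wy": 0, "wz": 0, "claw": 0.3}, {"dx": 0, "dy": -0.24, "dz": -0.2, "wx": 0, "wy": 0, "wz": 0, "claw": 0.3}, {"dx": 0, "dy": -0.32, "dz": -0.26, "wx": 0, "wy": 0, "wz": 0, "claw": 0.3}, {"dx": 0, "dy": -0.4, "dz": -0.32, "wx": 0, "wy": 0, "wz": 0, "claw": 0.3}, {"dx": 0, "dy": -0.48, "dz": -0.38, "wx": 0, "wy": 0, "wz": 0, "claw": 0.3}, {"dx": 0, "dy": -0.56, "dz": -0.44, "wx": 0, "wy": 0, "wz": 0, "claw": 0.3}, {"dx": 0, "dy": -0.64, "dz": -0.5, "wx": 0, "wy": 0, "wz": 0, "claw": 0.3}, {"dx": 0, "dy": -0.72, "dz": -0.56, "wx": 0, "wy": 0, "wz": 0, "claw": 0.3}, {"dx": 0, "dy": -0.8, "dz": -0.62, "wx": 0, "wy": 0, "wz": 0, "claw": 0.3}])

```text
time: 57.15
tcp_pos: [0.5991, 0.0228, 0.1786]
tool_rot: [0.5, -0.5, 0.5, 0.5]
wrist_force: [0.8, -0.2, -1.1]
finger_gap: 0.583
```

Call:
arm_command(motion=[{"dx": 0, "dy": -0.1, "dz": -0.07, "wx": 0, "wy": 0, "wz": 0, "claw": 0.3}, {"dx": 0, "dy": -0.2, "dz": -0.14, "wx": 0, "wy": 0, "wz": 0, "claw": 0.3}, {"dx": 0, "dy": -0.3, "dz": -0.21, "wx": 0, "wy": 0, "wz": 0, "claw": 0.3}, {"dx": 0, "dy": -0.4, "dz": -0.28, "wx": 0, "wy": 0, "wz": 0, "claw": 0.3}, {"dx": 0, "dy": -0.5, "dz": -0.34, "wx": 0, "wy": 0, "wz": 0, "claw": 0.3}, {"dx": 0, "dy": -0.6, "dz": -0.4, "wx": 0, "wy": 0, "wz": 0, "claw": 0.3}, {"dx": 0, "dy": -0.7, "dz": -0.44, "wx": 0, "wy": 0, "wz": 0, "claw": 0.3}, {"dx": 0.06, "dy": -0.77, "dz": -0.455, "wx": 0, "wy": 0, "wz": 0, "claw": 0.3}, {"dx": 0.15, "dy": -0.81, "dz": -0.457, "wx": 0, "wy": 0, "wz": 0, "claw": 0.3}, {"dx": 0.25, "dy": -0.81, "dz": -0.457, "wx": 0, "wy": 0, "wz": 0, "claw": 0.3}])

```text
time: 58.4
tcp_pos: [0.6956, -0.031, 0.1473]
tool_rot: [0.5, -0.5, 0.5, 0.5]
wrist_force: [0.0, -0.2, -2.1]
finger_gap: 0.585
```

```bash
python3 st.py
```

```text
58.4 [ 0.6956 -0.031   0.1473] gap 0.585 F [ 0.  -0.2 -2.1]
[[-0.001, -1.0, -0.001], [0.0, -0.001, 1.0], [-1.0, 0.001, 0.0]] [-0.14  0.69  0.2   1.48 -0.15  0.99  1.68]
```

Call:
arm_command(motion=[{"dx": 0.1, "dy": 0, "dz": -0.005, "wx": 0, "wy": 0, "wz": 0, "claw": 0.3}, {"dx": 0.2, "dy": 0, "dz": -0.005, "wx": 0, "wy": 0, "wz": 0, "claw": 0.3}, {"dx": 0.32, "dy": 0, "dz": -0.005, "wx": 0, "wy": 0, "wz": 0, "claw": 0.3}, {"dx": 0.44, "dy": 0, "dz": -0.005, "wx": 0, "wy": 0, "wz": 0, "claw": 0.3}, {"dx": 0.56, "dy": 0, "dz": -0.005, "wx": 0, "wy": 0, "wz": 0, "claw": 0.3}, {"dx": 0.67, "dy": 0, "dz": -0.005, "wx": 0, "wy": 0, "wz": 0, "claw": 0.3}, {"dx": 0.77, "dy": 0, "dz": -0.005, "wx": 0, "wy": 0, "wz": 0, "claw": 0.3}, {"dx": 0.85, "dy": 0, "dz": -0.005, "wx": 0, "wy": 0, "wz": 0, "claw": 0.3}, {"dx": 0.92, "dy": 0, "dz": -0.005, "wx": 0, "wy": 0, "wz": 0, "claw": 0.3}, {"dx": 0.98, "dy": 0, "dz": -0.005, "wx": 0, "wy": 0, "wz": 0, "claw": 0.3}])

```text
time: 59.65
tcp_pos: [0.6958, -0.0321, 0.0306]
tool_rot: [-0.5, 0.5, -0.5, -0.5]
wrist_force: [0.0, 0.1, -0.7]
finger_gap: 0.579
```

Call:
arm_command(motion=[{"dx": 0.05, "dy": 0, "dz": 0, "wx": 0, "wy": 0, "wz": 0, "claw": 0.3}, {"dx": 0.09, "dy": 0, "dz": 0, "wx": 0, "wy": 0, "wz": 0, "claw": 0.3}, {"dx": 0.12, "dy": 0, "dz": 0, "wx": 0, "wy": 0, "wz": 0, "claw": 0.3}, {"dx": 0.145, "dy": 0, "dz": 0, "wx": 0, "wy": 0, "wz": 0, "claw": 0.3}, {"dx": 0.165, "dy": 0, "dz": 0, "wx": 0, "wy": 0, "wz": 0, "claw": 0.3}, {"dx": 0.18, "dy": 0, "dz": 0, "wx": 0, "wy": 0, "wz": 0, "claw": 0.3}, {"dx": 0.188, "dy": 0, "dz": 0, "wx": 0, "wy": 0, "wz": 0, "claw": 0.3}, {"dx": 0.194, "dy": 0, "dz": 0, "wx": 0, "wy": 0, "wz": 0, "claw": 0.3}, {"dx": 0.2, "dy": 0, "dz": 0, "wx": 0, "wy": 0, "wz": 0, "claw": 0.3}, {"dx": 0.204, "dy": 0, "dz": 0, "wx": 0, "wy": 0, "wz": 0, "claw": 0.3}])

```text
time: 60.9
tcp_pos: [0.6957, -0.0321, 0.0065]
tool_rot: [-0.5, 0.5, -0.5, -0.5]
wrist_force: [0.4, 0.4, -0.7]
finger_gap: 0.582
```

Call:
arm_command(motion=[{"dx": 0.004, "dy": 0, "dz": 0, "wx": 0, "wy": 0, "wz": 0, "claw": 0.3}, {"dx": 0.008, "dy": 0, "dz": 0, "wx": 0, "wy": 0, "wz": 0, "claw": 0.3}, {"dx": 0.011, "dy": 0, "dz": 0, "wx": 0, "wy": 0, "wz": 0, "claw": 0.3}, {"dx": 0.013, "dy": 0, "dz": 0, "wx": 0, "wy": 0, "wz": 0, "claw": 0.3}, {"dx": 0.015, "dy": 0, "dz": 0, "wx": 0, "wy": 0, "wz": 0, "claw": 0.3}, {"dx": 0.017, "dy": 0, "dz": 0, "wx": 0, "wy": 0, "wz": 0, "claw": 0.3}, {"dx": 0.018, "dy": 0, "dz": 0, "wx": 0, "wy": 0, "wz": 0, "claw": 0.3}, {"dx": 0.018, "dy": 0, "dz": 0, "wx": 0, "wy": 0, "wz": 0, "claw": 0.3}, {"dx": 0.018, "dy": 0, "dz": 0, "wx": 0, "wy": 0, "wz": 0, "claw": 0.3}, {"dx": 0.018, "dy": 0, "dz": 0, "wx": 0, "wy": 0, "wz": 0, "claw": 0.3}])

```text
time: 62.15
tcp_pos: [0.6957, -0.0321, 0.0054]
tool_rot: [-0.5, 0.5, -0.5, -0.5]
wrist_force: [-4.1, -0.5, 8.1]
finger_gap: 0.588
```

Contact. Release and rise.

Call:
arm_command(motion=[{"dx": 0, "dy": 0, "dz": 0, "wx": 0, "wy": 0, "wz": 0, "claw": 0.65}, {"dx": 0, "dy": 0, "dz": 0, "wx": 0, "wy": 0, "wz": 0, "claw": 0.75}, {"dx": 0, "dy": 0, "dz": 0, "wx": 0, "wy": 0, "wz": 0, "claw": 0.85}, {"dx": 0, "dy": 0, "dz": 0, "wx": 0, "wy": 0, "wz": 0, "claw": 0.9}, {"dx": 0, "dy": 0, "dz": 0, "wx": 0, "wy": 0, "wz": 0, "claw": 0.9}, {"dx": -0.05, "dy": 0, "dz": 0, "wx": 0, "wy": 0, "wz": 0, "claw": 0.9}, {"dx": -0.2, "dy": 0, "dz": 0, "wx": 0, "wy": 0, "wz": 0, "claw": 0.9}, {"dx": -0.45, "dy": 0, "dz": 0, "wx": 0, "wy": 0, "wz": 0, "claw": 0.9}, {"dx": -0.7, "dy": 0, "dz": 0, "wx": 0, "wy": 0, "wz": 0, "claw": 0.9}, {"dx": -1.0, "dy": 0, "dz": 0, "wx": 0, "wy": 0, "wz": 0, "claw": 0.9}])

```text
time: 63.4
tcp_pos: [0.6957, -0.0321, 0.1266]
tool_rot: [-0.5, 0.5, -0.5, -0.5]
wrist_force: [-0.1, 0.4, -0.1]
finger_gap: 0.904
```

Call:
arm_command(motion=[{"dx": -0.15, "dy": 0, "dz": 0, "wx": 0, "wy": 0, "wz": 0, "claw": 0.8}, {"dx": -0.3, "dy": 0.04, "dz": 0.04, "wx": 0, "wy": 0, "wz": 0, "claw": 0.8}, {"dx": -0.45, "dy": 0.12, "dz": 0.12, "wx": 0, "wy": 0, "wz": 0, "claw": 0.8}, {"dx": -0.5, "dy": 0.22, "dz": 0.22, "wx": 0, "wy": 0, "wz": 0, "claw": 0.8}, {"dx": -0.5, "dy": 0.33, "dz": 0.33, "wx": 0, "wy": 0, "wz": 0, "claw": 0.8}, {"dx": -0.5, "dy": 0.44, "dz": 0.44, "wx": 0, "wy": 0, "wz": 0, "claw": 0.8}, {"dx": -0.5, "dy": 0.55, "dz": 0.55, "wx": 0, "wy": 0, "wz": 0, "claw": 0.8}, {"dx": -0.5, "dy": 0.66, "dz": 0.66, "wx": 0, "wy": 0, "wz": 0, "claw": 0.8}, {"dx": -0.5, "dy": 0.78, "dz": 0.78, "wx": 0, "wy": 0, "wz": 0, "claw": 0.8}, {"dx": -0.5, "dy": 0.9, "dz": 0.9, "wx": 0, "wy": 0, "wz": 0, "claw": 0.8}])

```text
time: 64.65
tcp_pos: [0.5867, 0.0769, 0.1843]
tool_rot: [0.5, -0.5, 0.5, 0.5]
wrist_force: [0.1, 0.7, 0.6]
finger_gap: 0.8
```

Call:
arm_command(motion=[{"dx": 0, "dy": 0.1, "dz": 0.1, "wx": 0, "wy": 0, "wz": 0, "claw": 0.8}, {"dx": 0, "dy": 0.2, "dz": 0.2, "wx": 0, "wy": 0, "wz": 0, "claw": 0.8}, {"dx": 0, "dy": 0.3, "dz": 0.3, "wx": 0, "wy": 0, "wz": 0, "claw": 0.8}, {"dx": 0, "dy": 0.4, "dz": 0.4, "wx": 0, "wy": 0, "wz": 0, "claw": 0.8}, {"dx": 0, "dy": 0.5, "dz": 0.5, "wx": 0, "wy": 0, "wz": 0, "claw": 0.8}, {"dx": 0, "dy": 0.6, "dz": 0.6, "wx": 0, "wy": 0, "wz": 0, "claw": 0.8}, {"dx": 0, "dy": 0.7, "dz": 0.7, "wx": 0, "wy": 0, "wz": 0, "claw": 0.8}, {"dx": 0, "dy": 0.8, "dz": 0.8, "wx": 0, "wy": 0, "wz": 0, "claw": 0.8}, {"dx": 0, "dy": 0.9, "dz": 0.9, "wx": 0, "wy": 0, "wz": 0, "claw": 0.8}, {"dx": 0, "dy": 1.0, "dz": 1.0, "wx": 0, "wy": 0, "wz": 0, "claw": 0.8}])

```text
time: 65.9
tcp_pos: [0.4668, 0.1967, 0.1844]
tool_rot: [-0.5, 0.5, -0.5, -0.5]
wrist_force: [1.2, -0.5, 0.5]
finger_gap: 0.8
```

Call:
arm_command(motion=[{"dx": 0, "dy": 0.1, "dz": 0.1, "wx": 0, "wy": 0, "wz": 0, "claw": 0.78}, {"dx": 0, "dy": 0.2, "dz": 0.2, "wx": 0, "wy": 0, "wz": 0, "claw": 0.78}, {"dx": 0, "dy": 0.3, "dz": 0.3, "wx": 0, "wy": 0, "wz": 0, "claw": 0.78}, {"dx": 0, "dy": 0.4, "dz": 0.4, "wx": 0, "wy": 0, "wz": 0, "claw": 0.78}, {"dx": 0, "dy": 0.5, "dz": 0.5, "wx": 0, "wy": 0, "wz": 0, "claw": 0.78}, {"dx": 0.05, "dy": 0.6, "dz": 0.6, "wx": 0, "wy": 0, "wz": 0, "claw": 0.78}, {"dx": 0.1, "dy": 0.7, "dz": 0.7, "wx": 0, "wy": 0, "wz": 0, "claw": 0.78}, {"dx": 0.2, "dy": 0.78, "dz": 0.78, "wx": 0, "wy": 0, "wz": 0, "claw": 0.78}, {"dx": 0.3, "dy": 0.825, "dz": 0.82, "wx": 0, "wy": 0, "wz": 0, "claw": 0.78}, {"dx": 0.4, "dy": 0.83, "dz": 0.82, "wx": 0, "wy": 0, "wz": 0, "claw": 0.78}])

```text
time: 67.15
tcp_pos: [0.3676, 0.2943, 0.1353]
tool_rot: [-0.499, 0.5, -0.5, -0.5]
wrist_force: [0.8, 0.2, -0.4]
finger_gap: 0.778
```

```bash
python3 st.py; python3 - <<'E'
from h import *
b=capture("side")[:,:,::-1];a=capture("top")[:,:,::-1]
cv2.imwrite("pics/a12.png",a);cv2.imwrite("pics/b12.png",b)
cv2.imwrite("pics/g12.png",cv2.resize(cv2.convertScaleAbs(np.hstack([a[120:320,170:370],b[140:340,200:400]]),alpha=1.5),None,fx=2,fy=2))
hsv=cv2.cvtColor(cv2.GaussianBlur(a,(3,3),0),cv2.COLOR_BGR2HSV)
H,S,V=[hsv[...,i].astype(int) for i in range(3)]
u=proj("top",(.6957,-.032,.022)); c,ar,_=blob((V<75)&(S>120),*u); print(u,c,ar,cast("top",*c,.022))
hsv=cv2.cvtColor(cv2.GaussianBlur(b,(3,3),0),cv2.COLOR_BGR2HSV)
c,ar,_=blob(hsv[...,1]<95,349,297); print("egg side",c,ar,cast("side",*c,.027))
E
```

```text
67.15 [0.3676 0.2943 0.1353] gap 0.778 F [ 0.8  0.2 -0.4]
[[-0.0, -1.0, -0.001], [-0.001, -0.001, 1.0], [-1.0, 0.0, -0.001]] [-0.9   0.41  0.18  2.09 -0.12  0.65  0.93]
[305.30577952 154.66719782] [304.89208633 154.96402878] 278 [ 0.69490449 -0.03084137  0.022     ]
egg side [349.90990991 294.54354354] 333 [0.36581392 0.28845414 0.027     ]
```

View pics/g12.png

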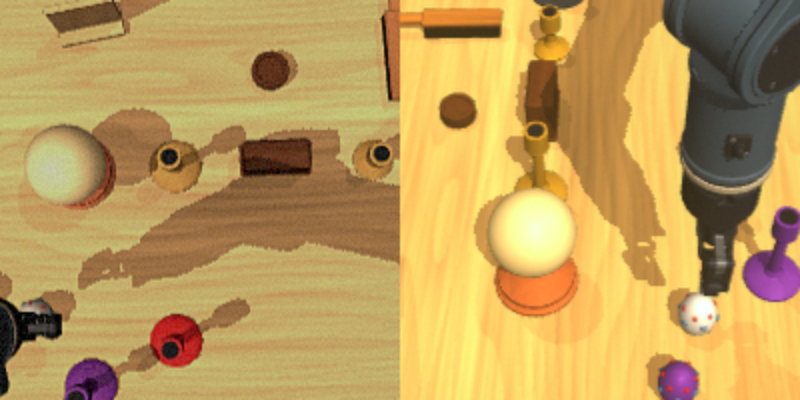

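Call:
arm_command(motion=[{"dx": 0.1, "dy": 0, "dz": 0, "wx": 0, "wy": 0, "wz": 0, "claw": 0.78}, {"dx": 0.2, "dy": 0, "dz": 0, "wx": 0, "wy": 0, "wz": 0, "claw": 0.78}, {"dx": 0.3, "dy": 0, "dz": 0, "wx": 0, "wy": 0, "wz": 0, "claw": 0.78}, {"dx": 0.4, "dy": 0, "dz": 0, "wx": 0, "wy": 0, "wz": 0, "claw": 0.78}, {"dx": 0.5, "dy": 0, "dz": 0, "wx": 0, "wy": 0, "wz": 0, "claw": 0.78}, {"dx": 0.6, "dy": 0, "dz": 0, "wx": 0, "wy": 0, "wz": 0, "claw": 0.78}, {"dx": 0.7, "dy": 0, "dz": 0, "wx": 0, "wy": 0, "wz": 0, "claw": 0.78}, {"dx": 0.8, "dy": 0, "dz": 0, "wx": 0, "wy": 0, "wz": 0, "claw": 0.78}, {"dx": 0.9, "dy": 0, "dz": 0, "wx": 0, "wy": 0, "wz": 0, "claw": 0.78}, {"dx": 1.0, "dy": 0, "dz": 0, "wx": 0, "wy": 0, "wz": 0, "claw": 0.78}])

```text
time: 68.5
tcp_pos: [0.3681, 0.2943, 0.0156]
tool_rot: [-0.5, 0.5, -0.5, -0.5]
wrist_force: [0.4, -0.9, -0.2]
finger_gap: 0.78
```

Call:
arm_command(motion=[{"dx": 0.05, "dy": 0, "dz": 0, "wx": 0, "wy": 0, "wz": 0, "claw": 0.75}, {"dx": 0.08, "dy": 0, "dz": 0, "wx": 0, "wy": 0, "wz": 0, "claw": 0.7}, {"dx": 0.08, "dy": 0, "dz": 0, "wx": 0, "wy": 0, "wz": 0, "claw": 0.65}, {"dx": 0.08, "dy": 0, "dz": 0, "wx": 0, "wy": 0, "wz": 0, "claw": 0.6}, {"dx": 0.08, "dy": 0, "dz": 0, "wx": 0, "wy": 0, "wz": 0, "claw": 0.56}, {"dx": 0.08, "dy": 0, "dz": 0, "wx": 0, "wy": 0, "wz": 0, "claw": 0.53}, {"dx": 0.08, "dy": 0, "dz": 0, "wx": 0, "wy": 0, "wz": 0, "claw": 0.5}, {"dx": 0.08, "dy": 0, "dz": 0, "wx": 0, "wy": 0, "wz": 0, "claw": 0.45}, {"dx": 0.08, "dy": 0, "dz": 0, "wx": 0, "wy": 0, "wz": 0, "claw": 0.35}, {"dx": 0.08, "dy": 0, "dz": 0, "wx": 0, "wy": 0, "wz": 0, "claw": 0.3}])

```text
time: 69.75
tcp_pos: [0.3681, 0.2941, 0.0074]
tool_rot: [0.5, -0.5, 0.5, 0.5]
wrist_force: [-1.0, -2.1, 10.8]
finger_gap: 0.51
```

```bash
python3 st.py; python3 - <<'E'
from h import *
b=capture("side")[:,:,::-1]
cv2.imwrite("pics/g13.png",cv2.resize(cv2.convertScaleAbs(b[220:360,280:420],alpha=1.5),None,fx=4,fy=4))
E
```

```text
69.75 [0.3681 0.2941 0.0074] gap 0.51 F [-1.  -2.1 10.8]
[[0.0, -1.0, -0.0], [0.0, -0.0, 1.0], [-1.0, -0.0, 0.0]] [-0.84  0.64  0.09  2.2  -0.18  0.32  0.98]
```

View pics/g13.png

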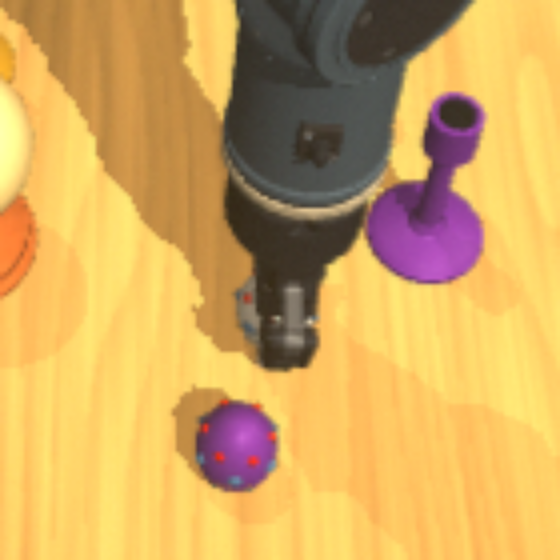

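Call:
arm_command(motion=[{"dx": -0.02, "dy": 0, "dz": 0, "wx": 0, "wy": 0, "wz": 0, "claw": 0.3}, {"dx": -0.06, "dy": 0, "dz": 0, "wx": 0, "wy": 0, "wz": 0, "claw": 0.3}, {"dx": -0.12, "dy": 0, "dz": 0, "wx": 0, "wy": 0, "wz": 0, "claw": 0.3}, {"dx": -0.2, "dy": 0, "dz": 0, "wx": 0, "wy": 0, "wz": 0, "claw": 0.3}, {"dx": -0.3, "dy": 0, "dz": 0, "wx": 0, "wy": 0, "wz": 0, "claw": 0.3}, {"dx": -0.42, "dy": 0, "dz": 0, "wx": 0, "wy": 0, "wz": 0, "claw": 0.3}, {"dx": -0.56, "dy": 0, "dz": 0, "wx": 0, "wy": 0, "wz": 0, "claw": 0.3}, {"dx": -0.7, "dy": 0, "dz": 0, "wx": 0, "wy": 0, "wz": 0, "claw": 0.3}, {"dx": -0.85, "dy": 0, "dz": 0, "wx": 0, "wy": 0, "wz": 0, "claw": 0.3}, {"dx": -1.0, "dy": 0, "dz": 0, "wx": 0, "wy": 0, "wz": 0, "claw": 0.3}])

```text
time: 71.05
tcp_pos: [0.3679, 0.2941, 0.1281]
tool_rot: [0.5, -0.5, 0.5, 0.5]
wrist_force: [0.4, 0.5, -1.3]
finger_gap: 0.508
```

```bash
python3 st.py; python3 - <<'E'
from h import *
b=capture("side")[:,:,::-1]
cv2.imwrite("pics/g14.png",cv2.resize(cv2.convertScaleAbs(b[200:340,280:420],alpha=1.5),None,fx=4,fy=4))
E
```

```text
71.05 [0.3679 0.2941 0.1281] gap 0.508 F [ 0.4  0.5 -1.3]
[[0.0, -1.0, -0.0], [0.0, -0.0, 1.0], [-1.0, -0.0, 0.0]] [-0.9   0.42  0.18  2.1  -0.12  0.63  0.93]
```

View pics/g14.png

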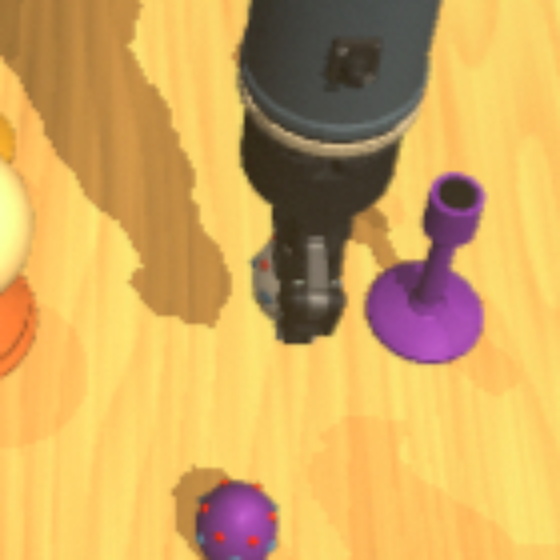

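```bash
python3 - <<'E'
from h import *
for x in (.368,.391): print(((proj("side",(x,.294,.149))-(280,200))*4+1.5).round(1))
E
```

```text
[297.1 275.8]
[253.9 274.7]
```

Call:
arm_command(motion=[{"dx": -0.1, "dy": 0, "dz": 0, "wx": 0, "wy": 0, "wz": 0, "claw": 0.3}, {"dx": -0.2, "dy": -0.03, "dz": -0.03, "wx": 0, "wy": 0, "wz": 0, "claw": 0.3}, {"dx": -0.32, "dy": -0.09, "dz": -0.09, "wx": 0, "wy": 0, "wz": 0, "claw": 0.3}, {"dx": -0.44, "dy": -0.17, "dz": -0.17, "wx": 0, "wy": 0, "wz": 0, "claw": 0.3}, {"dx": -0.53, "dy": -0.27, "dz": -0.27, "wx": 0, "wy": 0, "wz": 0, "claw": 0.3}, {"dx": -0.58, "dy": -0.37, "dz": -0.37, "wx": 0, "wy": 0, "wz": 0, "claw": 0.3}, {"dx": -0.6, "dy": -0.47, "dz": -0.47, "wx": 0, "wy": 0, "wz": 0, "claw": 0.3}, {"dx": -0.6, "dy": -0.58, "dz": -0.58, "wx": 0, "wy": 0, "wz": 0, "claw": 0.3}, {"dx": -0.6, "dy": -0.69, "dz": -0.69, "wx": 0, "wy": 0, "wz": 0, "claw": 0.3}, {"dx": -0.6, "dy": -0.8, "dz": -0.8, "wx": 0, "wy": 0, "wz": 0, "claw": 0.3}])

```text
time: 72.35
tcp_pos: [0.4646, 0.1971, 0.1983]
tool_rot: [0.5, -0.5, 0.5, 0.5]
wrist_force: [-0.3, 0.3, -0.2]
finger_gap: 0.507
```

Call:
arm_command(motion=[{"dx": 0, "dy": -0.1, "dz": -0.1, "wx": 0, "wy": 0, "wz": 0, "claw": 0.3}, {"dx": 0, "dy": -0.2, "dz": -0.2, "wx": 0, "wy": 0, "wz": 0, "claw": 0.3}, {"dx": 0, "dy": -0.3, "dz": -0.3, "wx": 0, "wy": 0, "wz": 0, "claw": 0.3}, {"dx": 0, "dy": -0.4, "dz": -0.4, "wx": 0, "wy": 0, "wz": 0, "claw": 0.3}, {"dx": 0, "dy": -0.5, "dz": -0.5, "wx": 0, "wy": 0, "wz": 0, "claw": 0.3}, {"dx": 0, "dy": -0.6, "dz": -0.6, "wx": 0, "wy": 0, "wz": 0, "claw": 0.3}, {"dx": 0, "dy": -0.7, "dz": -0.7, "wx": 0, "wy": 0, "wz": 0, "claw": 0.3}, {"dx": 0, "dy": -0.8, "dz": -0.8, "wx": 0, "wy": 0, "wz": 0, "claw": 0.3}, {"dx": 0, "dy": -0.9, "dz": -0.9, "wx": 0, "wy": 0, "wz": 0, "claw": 0.3}, {"dx": 0, "dy": -1.0, "dz": -1.0, "wx": 0, "wy": 0, "wz": 0, "claw": 0.3}])

```text
time: 73.6
tcp_pos: [0.5849, 0.0775, 0.1987]
tool_rot: [0.5, -0.5, 0.5, 0.5]
wrist_force: [-0.0, 0.8, -0.1]
finger_gap: 0.511
```

Call:
arm_command(motion=[{"dx": 0, "dy": -0.1, "dz": -0.1, "wx": 0, "wy": 0, "wz": 0, "claw": 0.3}, {"dx": 0, "dy": -0.2, "dz": -0.2, "wx": 0, "wy": 0, "wz": 0, "claw": 0.3}, {"dx": 0, "dy": -0.3, "dz": -0.3, "wx": 0, "wy": 0, "wz": 0, "claw": 0.3}, {"dx": 0, "dy": -0.4, "dz": -0.4, "wx": 0, "wy": 0, "wz": 0, "claw": 0.3}, {"dx": 0, "dy": -0.5, "dz": -0.5, "wx": 0, "wy": 0, "wz": 0, "claw": 0.3}, {"dx": 0, "dy": -0.61, "dz": -0.61, "wx": 0, "wy": 0, "wz": 0, "claw": 0.3}, {"dx": 0, "dy": -0.72, "dz": -0.72, "wx": 0, "wy": 0, "wz": 0, "claw": 0.3}, {"dx": 0, "dy": -0.82, "dz": -0.82, "wx": 0, "wy": 0, "wz": 0, "claw": 0.3}, {"dx": 0, "dy": -0.89, "dz": -0.885, "wx": 0, "wy": 0, "wz": 0, "claw": 0.3}, {"dx": 0, "dy": -0.925, "dz": -0.91, "wx": 0, "wy": 0, "wz": 0, "claw": 0.3}])

```text
time: 74.85
tcp_pos: [0.6955, -0.0315, 0.1986]
tool_rot: [0.5, -0.5, 0.5, 0.5]
wrist_force: [0.5, 0.1, -1.1]
finger_gap: 0.509
```

```bash
python3 st.py; python3 - <<'E'
from h import *
b=capture("side")[:,:,::-1]
cv2.imwrite("pics/g15.png",cv2.resize(cv2.convertScaleAbs(b[60:260,130:330],alpha=1.5),None,fx=3,fy=3))
E
```

```text
74.85 [ 0.6955 -0.0315  0.1986] gap 0.509 F [ 0.5  0.1 -1.1]
[[-0.0, -1.0, 0.0], [-0.0, 0.0, 1.0], [-1.0, 0.0, -0.0]] [-0.15  0.65  0.23  1.42 -0.16  1.09  1.68]
```

View pics/g15.png

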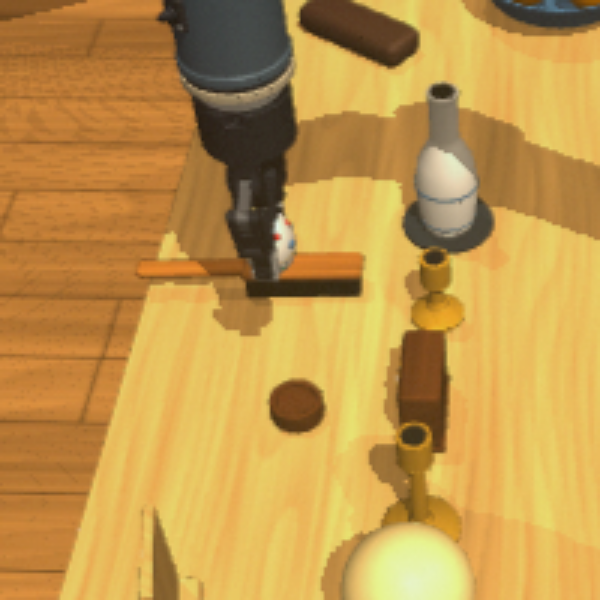

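Call:
arm_command(motion=[{"dx": 0.05, "dy": 0.005, "dz": 0, "wx": 0, "wy": 0, "wz": 0, "claw": 0.3}, {"dx": 0.14, "dy": 0.005, "dz": 0, "wx": 0, "wy": 0, "wz": 0, "claw": 0.3}, {"dx": 0.25, "dy": 0.005, "dz": 0, "wx": 0, "wy": 0, "wz": 0, "claw": 0.3}, {"dx": 0.36, "dy": 0.005, "dz": 0, "wx": 0, "wy": 0, "wz": 0, "claw": 0.3}, {"dx": 0.47, "dy": 0.005, "dz": 0, "wx": 0, "wy": 0, "wz": 0, "claw": 0.3}, {"dx": 0.58, "dy": 0.005, "dz": 0, "wx": 0, "wy": 0, "wz": 0, "claw": 0.3}, {"dx": 0.69, "dy": 0.005, "dz": 0, "wx": 0, "wy": 0, "wz": 0, "claw": 0.3}, {"dx": 0.8, "dy": 0.005, "dz": 0, "wx": 0, "wy": 0, "wz": 0, "claw": 0.3}, {"dx": 0.9, "dy": 0.005, "dz": 0, "wx": 0, "wy": 0, "wz": 0, "claw": 0.3}, {"dx": 1.0, "dy": 0.005, "dz": 0, "wx": 0, "wy": 0, "wz": 0, "claw": 0.3}])

```text
time: 76.15
tcp_pos: [0.6945, -0.0309, 0.078]
tool_rot: [-0.5, 0.5, -0.5, -0.5]
wrist_force: [-0.2, -0.4, -1.3]
finger_gap: 0.509
```

Call:
arm_command(motion=[{"dx": 0.08, "dy": 0, "dz": 0, "wx": 0, "wy": 0, "wz": 0, "claw": 0.3}, {"dx": 0.15, "dy": 0, "dz": 0, "wx": 0, "wy": 0, "wz": 0, "claw": 0.3}, {"dx": 0.21, "dy": 0, "dz": 0, "wx": 0, "wy": 0, "wz": 0, "claw": 0.3}, {"dx": 0.26, "dy": 0, "dz": 0, "wx": 0, "wy": 0, "wz": 0, "claw": 0.3}, {"dx": 0.3, "dy": 0, "dz": 0, "wx": 0, "wy": 0, "wz": 0, "claw": 0.3}, {"dx": 0.33, "dy": 0, "dz": 0, "wx": 0, "wy": 0, "wz": 0, "claw": 0.3}, {"dx": 0.35, "dy": 0, "dz": 0, "wx": 0, "wy": 0, "wz": 0, "claw": 0.3}, {"dx": 0.365, "dy": 0, "dz": 0, "wx": 0, "wy": 0, "wz": 0, "claw": 0.3}, {"dx": 0.375, "dy": 0, "dz": 0, "wx": 0, "wy": 0, "wz": 0, "claw": 0.3}, {"dx": 0.38, "dy": 0, "dz": 0, "wx": 0, "wy": 0, "wz": 0, "claw": 0.3}])

```text
time: 77.4
tcp_pos: [0.6946, -0.0309, 0.0332]
tool_rot: [-0.5, 0.5, -0.5, -0.5]
wrist_force: [0.1, 0.1, -0.5]
finger_gap: 0.511
```

```bash
python3 st.py; python3 - <<'E'
from h import *
b=capture("side")[:,:,::-1]; a=capture("top")[:,:,::-1]
cv2.imwrite("pics/g16.png",np.hstack([cv2.resize(cv2.convertScaleAbs(x,alpha=1.5),None,fx=4,fy=4) for x in (b[120:240,190:280],a[110:230,260:350])]))
E
```

```text
77.4 [ 0.6946 -0.0309  0.0332] gap 0.511 F [ 0.1  0.1 -0.5]
[[0.0, -1.0, -0.0], [-0.0, -0.0, 1.0], [-1.0, -0.0, -0.0]] [-0.13  0.81  0.19  1.58 -0.2   0.77  1.71]
```

View pics/g16.png

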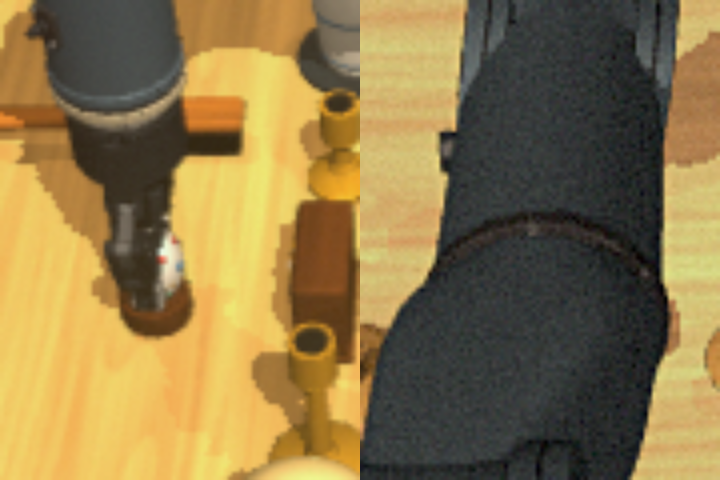

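Call:
arm_command(motion=[{"dx": 0.01, "dy": -0.005, "dz": -0.007, "wx": 0, "wy": 0, "wz": 0, "claw": 0.3}, {"dx": 0.02, "dy": -0.005, "dz": -0.007, "wx": 0, "wy": 0, "wz": 0, "claw": 0.3}, {"dx": 0.03, "dy": -0.005, "dz": -0.007, "wx": 0, "wy": 0, "wz": 0, "claw": 0.3}, {"dx": 0.038, "dy": -0.005, "dz": -0.007, "wx": 0, "wy": 0, "wz": 0, "claw": 0.3}, {"dx": 0.045, "dy": -0.005, "dz": -0.007, "wx": 0, "wy": 0, "wz": 0, "claw": 0.3}, {"dx": 0.05, "dy": -0.005, "dz": -0.007, "wx": 0, "wy": 0, "wz": 0, "claw": 0.3}, {"dx": 0.054, "dy": -0.005, "dz": -0.007, "wx": 0, "wy": 0, "wz": 0, "claw": 0.3}, {"dx": 0.058, "dy": -0.005, "dz": -0.007, "wx": 0, "wy": 0, "wz": 0, "claw": 0.3}, {"dx": 0.06, "dy": -0.005, "dz": -0.007, "wx": 0, "wy": 0, "wz": 0, "claw": 0.3}, {"dx": 0.062, "dy": -0.005, "dz": -0.007, "wx": 0, "wy": 0, "wz": 0, "claw": 0.3}])

```text
time: 78.75
tcp_pos: [0.6951, -0.0317, 0.0257]
tool_rot: [-0.5, 0.5, -0.5, -0.5]
wrist_force: [-0.5, 0.1, -1.4]
finger_gap: 0.508
```

Call:
arm_command(motion=[{"dx": 0.002, "dy": 0, "dz": 0, "wx": 0, "wy": 0, "wz": 0, "claw": 0.3}, {"dx": 0.004, "dy": 0, "dz": 0, "wx": 0, "wy": 0, "wz": 0, "claw": 0.3}, {"dx": 0.006, "dy": 0, "dz": 0, "wx": 0, "wy": 0, "wz": 0, "claw": 0.3}, {"dx": 0.008, "dy": 0, "dz": 0, "wx": 0, "wy": 0, "wz": 0, "claw": 0.3}, {"dx": 0.009, "dy": 0, "dz": 0, "wx": 0, "wy": 0, "wz": 0, "claw": 0.3}, {"dx": 0.01, "dy": 0, "dz": 0, "wx": 0, "wy": 0, "wz": 0, "claw": 0.3}, {"dx": 0.01, "dy": 0, "dz": 0, "wx": 0, "wy": 0, "wz": 0, "claw": 0.3}, {"dx": 0.01, "dy": 0, "dz": 0, "wx": 0, "wy": 0, "wz": 0, "claw": 0.3}, {"dx": 0.01, "dy": 0, "dz": 0, "wx": 0, "wy": 0, "wz": 0, "claw": 0.3}, {"dx": 0.01, "dy": 0, "dz": 0, "wx": 0, "wy": 0, "wz": 0, "claw": 0.3}])

```text
time: 80.0
tcp_pos: [0.6953, -0.0317, 0.0256]
tool_rot: [-0.5, 0.5, -0.5, -0.5]
wrist_force: [-4.0, 0.3, 9.0]
finger_gap: 0.505
```

```bash
python3 st.py; python3 - <<'E'
from h import *
b=capture("side")[:,:,::-1]
cv2.imwrite("pics/g17.png",cv2.resize(cv2.convertScaleAbs(b[120:240,180:280],alpha=1.5),None,fx=5,fy=5))
E
```

```text
80.0 [ 0.6953 -0.0317  0.0256] gap 0.505 F [-4.   0.3  9. ]
[[0.001, -1.0, -0.0], [0.0, -0.0, 1.0], [-1.0, -0.001, 0.0]] [-0.13  0.82  0.19  1.58 -0.2   0.76  1.72]
```

View pics/g17.png

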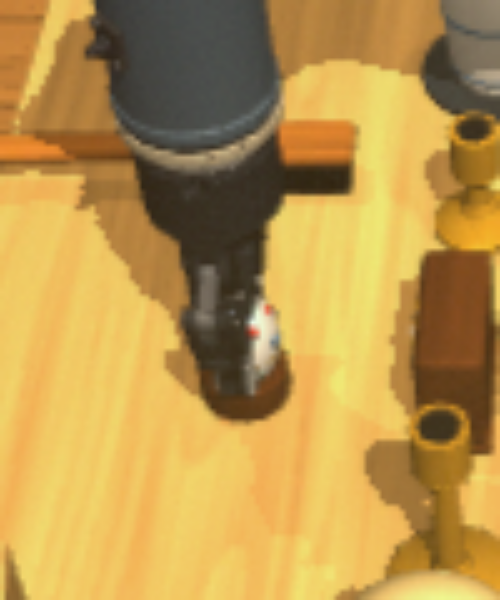

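Contact comes at 0.0256, which is 18 mm above the height where the egg stood on the table, so it sits on the recess floor. Release gently.

Call:
arm_command(motion=[{"dx": -0.005, "dy": 0, "dz": 0, "wx": 0, "wy": 0, "wz": 0, "claw": 0.3}, {"dx": -0.005, "dy": 0, "dz": 0, "wx": 0, "wy": 0, "wz": 0, "claw": 0.53}, {"dx": -0.005, "dy": 0, "dz": 0, "wx": 0, "wy": 0, "wz": 0, "claw": 0.57}, {"dx": -0.005, "dy": 0, "dz": 0, "wx": 0, "wy": 0, "wz": 0, "claw": 0.62}, {"dx": -0.005, "dy": 0, "dz": 0, "wx": 0, "wy": 0, "wz": 0, "claw": 0.7}, {"dx": -0.005, "dy": 0, "dz": 0, "wx": 0, "wy": 0, "wz": 0, "claw": 0.8}, {"dx": -0.03, "dy": 0, "dz": 0, "wx": 0, "wy": 0, "wz": 0, "claw": 0.85}, {"dx": -0.15, "dy": 0, "dz": 0, "wx": 0, "wy": 0, "wz": 0, "claw": 0.85}, {"dx": -0.35, "dy": 0, "dz": 0, "wx": 0, "wy": 0, "wz": 0, "claw": 0.85}, {"dx": -0.6, "dy": 0, "dz": 0, "wx": 0, "wy": 0, "wz": 0, "claw": 0.85}])

```text
time: 81.3
tcp_pos: [0.695, -0.0317, 0.0979]
tool_rot: [0.5, -0.5, 0.5, 0.5]
wrist_force: [0.6, -0.4, -0.4]
finger_gap: 0.849
```

Call:
arm_command(motion=[{"dx": -0.1, "dy": 0, "dz": 0, "wx": 0, "wy": 0, "wz": 0, "claw": 0.85}, {"dx": -0.25, "dy": 0, "dz": 0, "wx": 0, "wy": 0, "wz": 0, "claw": 0.85}, {"dx": -0.4, "dy": 0, "dz": 0, "wx": 0, "wy": 0, "wz": 0, "claw": 0.85}, {"dx": -0.55, "dy": 0, "dz": 0, "wx": 0, "wy": 0, "wz": 0, "claw": 0.85}, {"dx": -0.7, "dy": 0.05, "dz": 0, "wx": 0, "wy": 0, "wz": 0, "claw": 0.85}, {"dx": -0.8, "dy": 0.15, "dz": 0, "wx": 0, "wy": 0, "wz": 0, "claw": 0.85}, {"dx": -0.9, "dy": 0.3, "dz": 0, "wx": 0, "wy": 0, "wz": 0, "claw": 0.85}, {"dx": -1.0, "dy": 0.5, "dz": 0, "wx": 0, "wy": 0, "wz": 0, "claw": 0.85}, {"dx": -1.0, "dy": 0.75, "dz": 0, "wx": 0, "wy": 0, "wz": 0, "claw": 0.85}, {"dx": -1.0, "dy": 1.0, "dz": 0, "wx": 0, "wy": 0, "wz": 0, "claw": 0.85}])

```text
time: 82.55
tcp_pos: [0.5729, -0.0318, 0.2169]
tool_rot: [0.5, -0.5, 0.5, 0.5]
wrist_force: [0.3, 0.1, 1.0]
finger_gap: 0.852
```

Call:
arm_command(motion=[{"dx": 0, "dy": 0.1, "dz": 0, "wx": 0, "wy": 0, "wz": 0, "claw": 0.85}, {"dx": 0, "dy": 0.2, "dz": 0, "wx": 0, "wy": 0, "wz": 0, "claw": 0.85}, {"dx": 0, "dy": 0.3, "dz": 0, "wx": 0, "wy": 0, "wz": 0, "claw": 0.85}, {"dx": 0, "dy": 0.4, "dz": 0, "wx": 0, "wy": 0, "wz": 0, "claw": 0.85}, {"dx": 0, "dy": 0.5, "dz": 0, "wx": 0, "wy": 0, "wz": 0, "claw": 0.85}, {"dx": 0, "dy": 0.6, "dz": 0, "wx": 0, "wy": 0, "wz": 0, "claw": 0.85}, {"dx": 0, "dy": 0.7, "dz": 0, "wx": 0, "wy": 0, "wz": 0, "claw": 0.85}, {"dx": 0, "dy": 0.8, "dz": 0, "wx": 0, "wy": 0, "wz": 0, "claw": 0.85}, {"dx": 0, "dy": 0.9, "dz": 0, "wx": 0, "wy": 0, "wz": 0, "claw": 0.85}, {"dx": 0, "dy": 1.0, "dz": 0, "wx": 0, "wy": 0, "wz": 0, "claw": 0.85}])

```text
time: 83.8
tcp_pos: [0.4543, -0.0318, 0.2166]
tool_rot: [-0.5, 0.5, -0.5, -0.5]
wrist_force: [-0.7, 0.0, 0.0]
finger_gap: 0.847
```

```bash
cat > fin.py <<'E'
from h import *
b=capture("side")[:,:,::-1].copy(); a=capture("top")[:,:,::-1].copy()
cv2.imwrite("pics/aF.png",a);cv2.imwrite("pics/bF.png",b)
cv2.imwrite("pics/gF.png",cv2.resize(cv2.convertScaleAbs(np.hstack([a[110:310,170:450],b[70:270,170:370]]),alpha=1.5),None,fx=1.6,fy=1.6))
hsv=cv2.cvtColor(cv2.GaussianBlur(a,(3,3),0),cv2.COLOR_BGR2HSV); H,S,V=[hsv[...,i].astype(int) for i in range(3)]
for k,X in dict(vase=(.568,-.31,.173),tall=(.5686,.1034,.13),short=(.5708,-.1705,.078)).items():
    c,ar,_=blob(V<60,*proj("top",X)); print(k,c.round(1),ar,cast("top",*c,X[2]).round(4))
c,ar,_=blob((V<75)&(S>120),*proj("top",(.695,-.032,.022))); print("stand(masked by egg)",c,ar)
c,ar,_=blob((S<105)&(V>60),*proj("top",(.695,-.032,.045))); print("egg",c,ar,cast("top",*c,.045))
cn=blob(((V<75)&(S>120))|(S<105),*proj("top",(.695,-.032,.03))); print("both",cn[0],cn[1],cast("top",*cn[0],.03))
E
python3 st.py; python3 fin.py
```

```text
83.8 [ 0.4543 -0.0318  0.2166] gap 0.847 F [-0.7  0.   0. ]
[[0.0, -1.0, -0.0], [0.0, -0.0, 1.0], [-1.0, -0.0, 0.0]] [-0.23  0.28  0.26  2.02 -0.09  0.86  1.65]
vase [424.7 192. ] 74 [ 0.568  -0.3095  0.173 ]
tall [254.1 198. ] 46 [0.5682 0.1042 0.13  ]
short [360.4 196.2] 45 [ 0.5716 -0.1701  0.078 ]
stand(masked by egg) [304.98039216 160.52941176] 51
egg [304.7037037  152.75462963] 216 [ 0.69650596 -0.0294716   0.045     ]
both [304.88768116 154.35507246] 276 [ 0.69504047 -0.03051833  0.03      ]
```

View pics/gF.png

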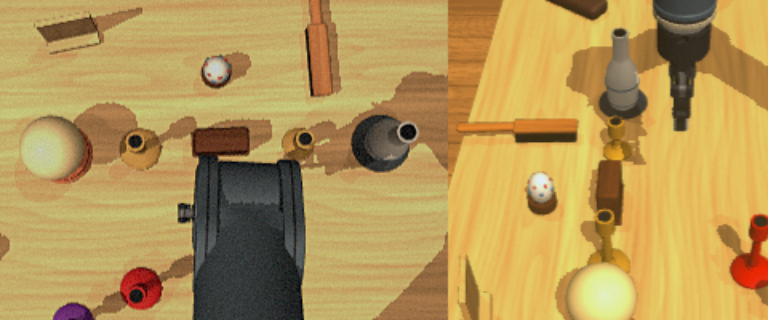

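```bash
python3 - <<'E'
import cv2,numpy as np
b=cv2.imread("pics/bF.png");a=cv2.imread("pics/aF.png")
cv2.imwrite("pics/z.png",np.hstack([cv2.resize(cv2.convertScaleAbs(x,alpha=1.5),None,fx=8,fy=8) for x in(b[160:220,200:250],a[125:185,280:330])]))
E
```

View pics/z.png

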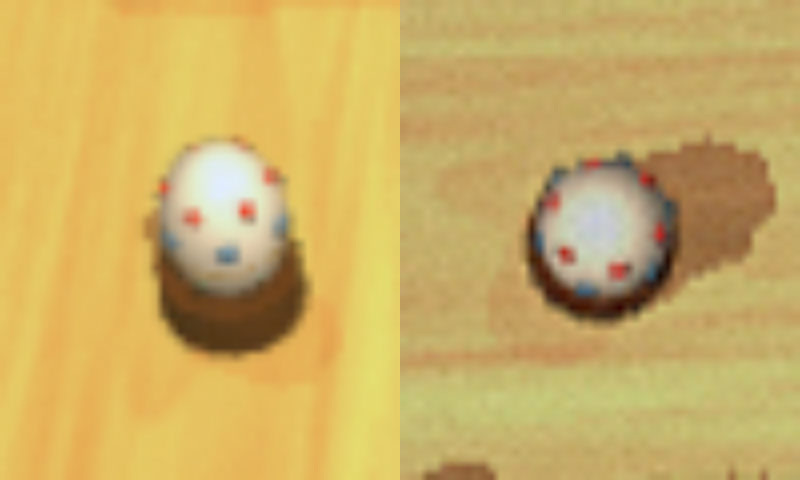

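```bash
python3 - <<'E'
from h import *
for z in (0,.011,.022,.045,.077): print(z,((proj("side",(.695,-.031,z))-(200,160))*8).round(1),((proj("top",(.695,-.031,z))-(280,125))*8).round(1))
E
```

```text
0 [237.2 300. ] [197.1 251.5]
0.011 [233.6 279.7] [198.3 245.5]
0.022 [229.9 259.2] [199.6 239.4]
0.045 [222.  215.4] [202.3 226.3]
0.077 [210.6 152.3] [206.2 207.3]
```

The egg's centre lies within about 1 zoomed pixel of the expected upright, centred position. Handing in.

```bash
python3 -c "
from cell import *
print(sense()['time']); print(close_job())"
```

```text
83.9
the job is handed in; nothing more can be done
None
```

I placed all five ornaments in the order asked, and handed the job in at 83.9 s with the gripper open and clear of everything.

| Item | Target (x, y in m) | Last top-camera reading |
|---|---|---|
| Vase, on coaster | (0.568, −0.310) | (0.568, −0.3095) |
| Tall candlestick, between lamp and clock | (0.5686, 0.1034) | (0.568, 0.104) |
| Short candlestick, between clock and vase | (0.5708, −0.1705) | (0.572, −0.170) |
| Egg stand, about 100 mm in front of the dial | (0.6945, −0.0316) | (0.695, −0.031) |
| Egg, in the stand | (0.695, −0.031), the stand's measured position | (0.6965, −0.0295) |

- **Egg:** it looks upright and seated. The side view puts its centre within a fraction of a pixel of where it should be. It touched down 18 mm above where it had stood on the table, which is the recess floor height.
- **Setting down:** the wrist force read at each touchdown was 10 N or less.
- **Not to be moved:** the lamp, clock, photo frame, brush and look-alikes looked untouched in the last pictures, by eye only.
- **Disagreement:** the two cameras differed by about 5 mm on the coaster's y position (−0.311 from the top, −0.306 from the side). I aimed at −0.310, so the vase could be up to about 4 mm off centre if the side view was right.

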